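# Tip the damp caps into the flap-lid caddy and leave its lid half open

## Robot

A 6-joint arm with a two-finger parallel gripper is mounted at the origin on the work surface. World frame = base frame: x ahead of the robot, y to its left, z up, the work surface at z = 0. Lengths are in m, angles in degrees, forces in N, time in s.
With the tool pointing down it reaches from about 0.4 to 0.825 m from the base axis. Payload 7 kg.
Tool frame: the origin (TCP) lies between the finger pads; the fingertips stand 22 mm ahead of it and the grasp point (between the pads) lies 3 mm ahead of it; z points along the fingers, y is the line along which they close (so a half turn about z gives the same grasp; the last joint's range is limited). The gripper opens to 88 mm and grips with 3 to 60 N. Pads are 19 mm wide; open, the fingers measure 130 mm over their backs; the gripper's body (78 mm by 193 mm) begins 47 mm behind the grasp point.
Start: joints at [-51.503, 20.546, 0.682, 0, -70.136, -16.507], TCP at [0.253, -0.626, 0.249] pointing down, gripper open.
Joint ranges: [-176.03, 176.03], [-82.01, 121.73], [-58.28, 71.71], [-173.87, 95.51], [-174.79, -0.11], [-173.66, 173.66]. Speed limits (degrees/s): [136.94, 136.94, 172.46, 180, 180, 180].

## Interface

Orientations are given as [roll, pitch, yaw] about the fixed x, y, z axes, in that order (R = Rz(yaw) Ry(pitch) Rx(roll)).
In Python, from plant import r, vision gives the robot as it stands.
- The arm moves only by the shell command python3 -m pendant 'ROWS' [FORCE]. ROWS is JSON, a list that holds one entry, the list of rows, each a list of 7 numbers: the shift along the tool's x, y, z scaled (see below), then the turn, a rotation vector about the tool's x, y, z scaled (see below), then the opening, from -1 (shut) to 1 (fully open). In form: [[[x, y, z, wx, wy, wz, fingers], ...]]. A call has exactly 8 rows; each row shifts and turns the commanded pose from where the row before left it, along the tool's axes as they then stand; what a row does not reach is not made up. The controller multiplies each number of a shift by 20 mm and each number of a turn by 4 degrees. A row lasts 1/10 s, in which the tool goes at most 50 mm and 8.59 degrees, less where a joint would pass 70% of its speed; a pose out of reach is approached as far as the arm can. A call with a number of a shift or a turn outside -1 to 1 is refused whole. A call with a gripper value outside its range is refused whole. The fingers move at their own pace and stop on an object; FORCE is the grip in N (left out, the last holds). Time passes only in rows, so rows that do not move let the fingers close, or fill a call up. It gives the time, the measured TCP pose, the force, the opening and the grip force at its end, in the units of the state.
- r.get_state(): the state, without advancing time (a new reading comes with each control period).
- vision.capture(name): name is "scene" or "top" or "wrist"; returns a dict with "frame" (400x640x3 uint8, blue, green, red), "depth" (400x640 float32, m along the optical axis (not along the pixel's ray), 0 where there is no reading), "camera_matrix" (3x3 intrinsics, pixels), "extrinsics" (4x4, takes a point from world to camera coordinates); the wrist camera has in their place "hand_eye" (4x4, takes a point from camera to tool coordinates, whose origin is the TCP and whose axes are the flange's). Camera axes: x right, y up, looking along -z (the intrinsics and any distortion apply to the point x, -y, -z); pixel columns grow to the right and rows downward; lengths in m; the calibration is good to about 2 mm. A picture is of the moment at which its call begins: read the wrist's pose just before it.
- r.close_job(): hands the job in; it is judged then, once.
The state is a dict: "time_s": time; "joints": joint angles; "qd": joint speeds; "joint_torque": joint torques, N m; "tcp_pos": TCP position; "eef_rot": TCP orientation; "contact_force": force on the tool from outside, world axes, zero at the start; "moment": the same for the moment, N m; "gripper_width": finger opening in m; "gripper_force": force on a finger pad.
Only numpy, scipy, OpenCV 4.12 (cv2) and the standard library are available. Lean on these libraries where they do the work, as an engineer would, in place of code of your own. Each camera call takes 0.05 s, during which the arm holds its last target. There are 200 camera calls.

## Task

Move whatever lies on the green caddy's closed lid down onto the bare shelf, then fold the stiff lid up until it stands upright. Tip the red dustpan over the open caddy so that its blue caps slide in, put the blue caps left on the shelf in the caddy too, and set the empty dustpan down flat on the shelf again. Finally fold the lid back down to half open, about 45 degrees, so the damp caps can dry, leaving both spray bottles and the jar standing where they are.

Things in the scene. Friction and masses are not known exactly. Their poses are not given: they have to be found in the camera images.
- caddy: green plastic caddy fixed to the shelf, an open box 190 x 260 x 105 mm (x, y, z) with walls and floor 5 mm thick, under a flap lid; origin at the centre of its underside, x towards the hinged side (away from the robot), y along the hinge
- lid (a joint): angle of the caddy's green flap lid (190 x 260 x 6 mm) in rad: 0 shut (level), 1.57 upright, 1.75 its stop. The hinge runs along the caddy's y at its far rim, 95 mm from the caddy's centre and 105.5 mm up; it is stiff (about 3 N at the handle) and stays at any angle
- lid_handle (a point): middle of the lid's black grip bar: a round bar 16 mm thick and 36 mm long, parallel to the hinge, standing 28 mm out from the middle of the lid's free edge; 218 mm from the hinge line and 4 mm above the lid's underside. It is pinched at its two ends from above and may turn between the fingers. x, y, z are the lid's own axes: x from the free edge to the hinge, z out of its upper face
- lid_hinge (a point): middle of the lid's hinge line, at the far rim of the caddy (height 105.5 mm); y along the hinge, turning with the lid
- pan: red plastic dustpan, 0.2 kg: floor 140 x 130 mm (x, y) and 4 mm thick, a 36 mm high wall at the back, 30 mm high side walls 4 mm thick, open mouth at +x, straight handle at -x; origin at the centre of the floor's underside, z up
- pan_grip (a point): grip point inside the dustpan's handle, at (-115, 0, 32) mm in the dustpan's frame. The handle is 24 mm wide (y) and 20 mm high, runs along x from the back wall at -70 mm to -185 mm, and its top is 42 mm above the shelf
- pan_lip (a point): middle of the dustpan's mouth edge, at (70, 0, 2) mm in its frame
- brush: grey nylon scrub brush 120 x 46 x 42 mm (x, y, z), bristles down: bristle block 40 mm wide up to 22 mm, body 46 mm wide above it; origin at the centre of the underside of the bristles; None if absent. It starts on the lid, whose upper face is 111.5 mm above the shelf
- clip: steel dustpan clip: base plate 64 x 26 x 5 mm (x, y, z) with two stiff upright arms in its middle, 26 mm wide (y), 15 mm apart (x), flaring at the top, 37 mm high overall; origin at the centre of the underside; None if absent. It starts on the lid
- cap1: blue plastic twist cap, 28 mm in diameter, 22 mm high, narrowing to 25 mm at the top; origin at the centre of its underside, z out of its top; None if absent. It starts standing in the dustpan
- cap2: blue plastic twist cap, 28 mm in diameter, 22 mm high, narrowing to 25 mm at the top; origin at the centre of its underside, z out of its top; None if absent. It starts standing in the dustpan
- cap3: blue plastic twist cap, 28 mm in diameter, 22 mm high, narrowing to 25 mm at the top; origin at the centre of its underside, z out of its top; None if absent. It starts standing in the dustpan
- cap4: blue plastic twist cap, 28 mm in diameter, 22 mm high, narrowing to 25 mm at the top; origin at the centre of its underside, z out of its top; None if absent. It starts standing in the dustpan
- cap5: blue plastic twist cap, 28 mm in diameter, 22 mm high, narrowing to 25 mm at the top; origin at the centre of its underside, z out of its top; None if absent. It starts standing in the dustpan
- cap6: blue plastic twist cap, 28 mm in diameter, 22 mm high, narrowing to 25 mm at the top; origin at the centre of its underside, z out of its top; None if absent. It starts standing loose on the shelf between dustpan and caddy
- cap7: blue plastic twist cap, 28 mm in diameter, 22 mm high, narrowing to 25 mm at the top; origin at the centre of its underside, z out of its top; None if absent. It starts standing loose on the shelf between dustpan and caddy
- bottle1: empty white spray bottle with a grey twist cap, 62 mm in diameter, 170 mm high, standing; origin at the centre of its underside; to be left alone
- bottle2: empty white spray bottle with a grey twist cap, 62 mm in diameter, 170 mm high, standing; origin at the centre of its underside; to be left alone
- jar: amber glass jar with a brass lid, 64 mm in diameter, 70 mm high, standing; origin at the centre of its underside; to be left alone
Not all that is in view belongs to the job. Leave any orange or purple look-alike of the brush alone. Leave any brown look-alike of the cap3 alone.

How it is judged:
By the outcome, as a careful person would: the job done as asked, in the order asked, and still so for the second after the job is handed in, with the robot touching nothing.
Of brush, clip only 1 to 2 are there at a start; the rules pass over those that are not, and their reading is None.
Of cap1, cap2, cap3, cap4, cap5 only 3 to 5 are there at a start; the rules pass over those that are not, and their reading is None.
Of cap6, cap7 only 1 to 2 are there at a start; the rules pass over those that are not, and their reading is None.
At some moment in a run one of brush, clip, pan may be knocked a few centimetres aside while the robot is not near it.
It also fails if it takes over 210 s, if anything falls off the work surface, if the arm or the gripper's body presses on something with over 40 N, if the wrist force passes 120 N, or if a joint passes its speed limit or range.

## Working session

There is one attempt and no reset: what is moved stays moved. The work goes in short steps, Python scripts to look and compute and a shell command to move; the robot and the scene stay as the last step left them, time stands still between calls to the robot, and variables do not carry over. Pictures are saved under pics/ and viewed, at most 14 in all, crops included, and the job is handed in when it is done.

```bash
ls; mkdir -p pics
cat > h.py <<'E'
import numpy as np, cv2
from plant import r, vision
from scipy.spatial.transform import Rotation as R
def cap(n):
    s=r.get_state(); c=vision.capture(n)
    K=np.array(c["camera_matrix"])
    if n=="wrist":
        T=np.eye(4);T[:3,:3]=R.from_euler('xyz',s["eef_rot"],degrees=True).as_matrix();T[:3,3]=s["tcp_pos"]
        W=T@np.array(c["hand_eye"])
    else: W=np.linalg.inv(np.array(c["extrinsics"]))
    return dict(img=c["frame"],d=c["depth"],K=K,W=W)
def p3(c,u,v,d=None):
    d=float(np.median([x for x in c["d"][int(v)-1:int(v)+2,int(u)-1:int(u)+2].ravel() if x>0] or [0])) if d is None else d
    K=c["K"]; q=np.array([(u-K[0,2])/K[0,0]*d,-(v-K[1,2])/K[1,1]*d,-d,1]); return (c["W"]@q)[:3]
def cloud(c):
    v,u=np.mgrid[:400,:640]; d=c["d"];K=c["K"]
    q=np.stack([(u-K[0,2])/K[0,0]*d,-(v-K[1,2])/K[1,1]*d,-d,np.ones_like(d)],-1); return (q@c["W"].T)[...,:3]
def onz(c,u,v,z):
    o=c["W"][:3,3]; p=p3(c,u,v,1.0); return o+(p-o)*(z-o[2])/(p[2]-o[2])
def st():
    s=r.get_state(); print(round(s["time_s"],2),np.round(s["tcp_pos"],4),np.round(s["eef_rot"],2),np.round(s["contact_force"],1),round(s["gripper_width"],4)); return s
E
python3 - <<'E'
from h import *
s=st(); print(s)
for n in("top","scene"):
    c=cap(n); print(c["K"],c["W"]); cv2.imwrite(f"pics/{n}0.png",c["img"]); np.savez(f"{n}0.npz",**c)
E
```

```text
pics
0.0 [ 0.2526 -0.6255  0.2476] [ 1.7991e+02 -1.0000e-02 -1.5802e+02] [ 0.5 -0.4 -1.5] 0.0877
{'time_s': 0.0, 'joints': array([-5.15033418e+01,  2.05906929e+01,  6.32805707e-01, -2.06303918e-02,
       -7.01354224e+01, -1.65077075e+01]), 'qd': array([-0.09307347,  0.04180387,  0.00659953, -0.03597068,  0.0303124 ,
       -0.05066966]), 'joint_torque': array([ 3.03870647e-04, -5.82716775e+01,  2.93062162e+01,  6.99715465e+00,
        7.05628467e-03, -1.24163557e-04]), 'tcp_pos': array([ 0.25255315, -0.62547492,  0.24762208]), 'eef_rot': array([ 1.79905025e+02, -7.92157757e-03, -1.58018069e+02]), 'contact_force': array([ 0.53940625, -0.41258809, -1.45023335]), 'moment': array([ 0.01709547, -0.00770147,  0.00331292]), 'gripper_force': 0.0, 'gripper_width': 0.08766182212000477}
[[476.99231117   0.         327.26108676]
 [  0.         476.99231117 192.91091058]
 [  0.           0.           1.        ]] [[-0.01699179  0.98210013 -0.18759161  0.27438379]
 [-0.99985255 -0.01622419  0.00562663  0.05869031]
 [ 0.00248239  0.18765956  0.98223099  1.52044367]
 [ 0.          0.          0.          1.        ]]
[[391.14936404   0.         322.13625209]
 [  0.         391.14936404 201.09946949]
 [  0.           0.           1.        ]] [[ 4.54093021e-01 -6.13840450e-01  6.45754930e-01  1.25123758e+00]
 [ 8.90953925e-01  3.12209755e-01 -3.29736519e-01 -3.17308412e-01]
 [ 7.94624660e-04  7.25068942e-01  6.88675829e-01  8.13421262e-01]
 [ 0.00000000e+00  0.00000000e+00  0.00000000e+00  1.00000000e+00]]
```

View pics/top0.png

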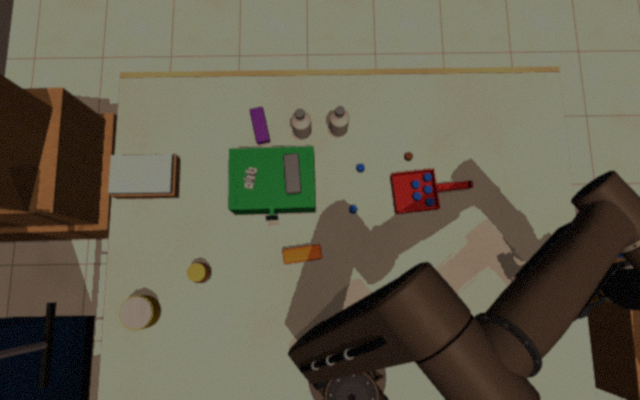

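View pics/scene0.png

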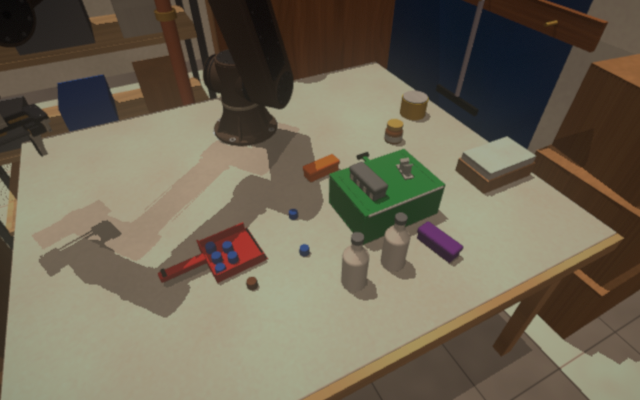

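The top view shows the caddy at (272,180), with the brush at (292,173) and the clip at (250,178) on its lid and the handle at (272,216). The pan is at (415,192) with its handle to (470,184), mouth left, and holds 5 caps. Loose caps are at (360,168) and (352,209), and the brown look-alike is at (408,156). The bottles are at (300,122) and (339,119). The scene view agrees.

Run:
```python
from h import *
c=dict(np.load("top0.npz")); s=dict(np.load("scene0.npz"))
P=cloud(c); hsv=cv2.cvtColor(c["img"],cv2.COLOR_BGR2HSV)
def show(name,m,zr=None):
    n,l,stt,cen=cv2.connectedComponentsWithStats(m.astype(np.uint8))
    for i in range(1,n):
        if stt[i,4]<8: continue
        q=P[(l==i)]; q=q[np.isfinite(q).all(1)]
        (cx,cy),wh,a=cv2.minAreaRect((q[:,:2]*1000).astype(np.float32))
        print(name,stt[i],np.round(cen[i]),'mean',np.round(q.mean(0),3),'zmed/max',np.round([np.median(q[:,2]),q[:,2].max()],3),'rect',np.round([cx,cy,*wh,a],1))
roi=np.zeros((400,640),bool); roi[90:300,170:500]=1
H,S,V=[hsv[...,i] for i in range(3)]
show('blue',roi&(H>100)&(H<125)&(S>120))
show('red',roi&((H<5)|(H>174))&(S>150)&(V>60))
show('green',roi&(H>45)&(H<85)&(S>120))
ll=np.zeros_like(roi); ll[150:215,232:314]=1
show('onlid',ll&(P[...,2]>0.122))
hh=np.zeros_like(roi); hh[212:224,262:282]=1
show('handle',hh&(P[...,2]>0.085)&(V<60))
show('tall',roi&(P[...,2]>0.03)&~((H>45)&(H<85)&(S>120))&(S<110))
def crop(c,x0,y0,x1,y1,f): return cv2.resize(c["img"][y0:y1,x0:x1],None,fx=f,fy=f,interpolation=cv2.INTER_CUBIC)
a=crop(c,220,130,480,230,3); b=crop(s,150,140,450,240,2.6)
w=max(a.shape[1],b.shape[1]); pad=lambda x:cv2.copyMakeBorder(x,0,0,0,w-x.shape[1],0)
cv2.imwrite("pics/crop0.png",np.vstack([pad(a),pad(b)]))
```

```text
blue [357 164   7   7  38] [360. 167.] mean [ 0.643 -0.058  0.022] zmed/max [0.022 0.029] rect [643.5 -58.5  20.5  19.1  63.7]
blue [424 174   8   7  46] [427. 177.] mean [ 0.607 -0.272  0.026] zmed/max [0.027 0.033] rect [ 606.6 -272.2   23.3   20.3   85.8]
blue [412 181   7   7  38] [415. 184.] mean [ 0.584 -0.231  0.028] zmed/max [0.027 0.036] rect [ 584.  -231.2   18.9   20.4   82.3]
blue [424 186   7   7  40] [427. 189.] mean [ 0.559 -0.261  0.063] zmed/max [0.026 1.52 ] rect [ 420.9 -113.4   20.2  451.6   43. ]
blue [413 193   7   7  41] [416. 196.] mean [ 0.545 -0.233  0.026] zmed/max [0.026 0.033] rect [ 546.  -232.8   18.7   19.8   77. ]
blue [426 199   7   6  36] [429. 202.] mean [ 0.527 -0.274  0.026] zmed/max [0.027 0.033] rect [ 526.8 -273.8   19.5   17.5   84.2]
blue [350 206   7   7  36] [353. 209.] mean [ 0.508 -0.029  0.023] zmed/max [0.024 0.029] rect [507.4 -29.9  18.9  19.2  12.1]
red [ 391  170   49   44 1245] [411. 192.] mean [ 0.562 -0.218  0.015] zmed/max [0.006 1.52 ] rect [477.4 -98.3 170.7 483.9  32.9]
red [434 179  34  20 253] [450. 186.] mean [ 0.572 -0.3
[... 2397 characters left out ...]
 zmed/max [0.784 1.52 ] rect [273.4 -43.3  60.3 203.7   3.1]
tall [401 284  22  16 125] [411. 294.] mean [ 0.258 -0.062  0.828] zmed/max [0.822 1.52 ] rect [262.7 -10.1 138.   21.2  89.1]
tall [413 284   5   6  11] [415. 287.] mean [ 0.268 -0.07   0.821] zmed/max [0.822 0.824] rect [268.3 -69.3   7.2   4.5  11. ]
tall [397 295   6   4   8] [400. 296.] mean [ 0.255 -0.047  0.82 ] zmed/max [0.82  0.821] rect [255.  -46.4   6.8   2.7  56. ]
tall [496 295   4   5  11] [498. 297.] mean [ 0.248 -0.228  0.704] zmed/max [0.701 0.725] rect [ 247.2 -229.     4.    12.4   19.6]
tall [427 297   8   3  10] [430. 298.] mean [ 0.252 -0.091  0.821] zmed/max [0.821 0.823] rect [252.2 -90.4  10.3   2.8  88.7]
```

View pics/crop0.png

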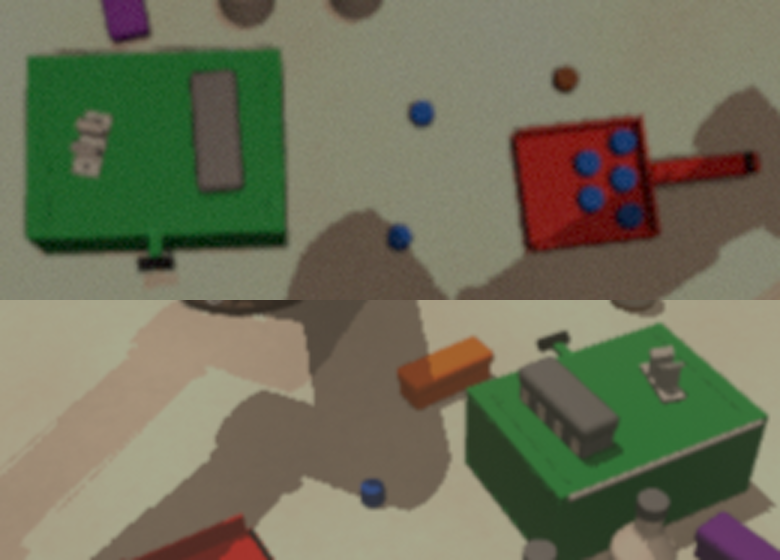

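The crop shows the brush long axis almost along world x, the clip at (250,177) and the lid handle at (272,217), with nothing else on the lid. Next I'll fit the poses robustly.

```bash
cat >> h.py <<'E'
def fit(P,m,lo,hi):
    z=P[...,2]; q=P[m&(z>lo)&(z<hi)]; (cx,cy),wh,a=cv2.minAreaRect((q[:,:2]*1000).astype(np.float32))
    return np.round([cx,cy,*wh,a],1), np.round(np.median(q[:,2]),4), len(q)
def plan(pos=None,rpy=None):
    s=st(); A=R.from_euler('xyz',s["eef_rot"],degrees=True)
    if pos is not None: print("shift units, tool axes now:",np.round(A.inv().apply(np.array(pos)-s["tcp_pos"])/.02,2))
    if rpy is not None:
        B=R.from_euler('xyz',rpy,degrees=True); print("turn units:",np.round((A.inv()*B).as_rotvec(degrees=True)/4,2))
        if pos is not None: print("shift units after turn:",np.round(B.inv().apply(np.array(pos)-s["tcp_pos"])/.02,2))
E
python3 - <<'E'
from h import *
for n in("top","scene"):
    c=dict(np.load(n+"0.npz")); P=cloud(c); x,y,z=[P[...,i] for i in range(3)]
    H,S,V=[cv2.cvtColor(c["img"],cv2.COLOR_BGR2HSV)[...,i] for i in range(3)]
    box=lambda a,b,c_,d:(x>a)&(x<b)&(y>c_)&(y<d)
    print(n)
    print('lid',fit(P,box(.4,.75,.05,.4)&(H>45)&(H<85)&(S>110),.105,.122))
    print('brush',fit(P,box(.5,.68,.1,.21),.145,.165))
    print('clip all',fit(P,box(.52,.67,.23,.33)&~((H>45)&(H<85)&(S>110)),.112,.165))
    print('clip arms',fit(P,box(.52,.67,.23,.33),.138,.165))
    print('lid handle',fit(P,box(.44,.495,.18,.26),.105,.135))
    red=((H<6)|(H>172))&(S>130)
    print('pan walls',fit(P,red&box(.45,.7,-.45,-.1),.024,.06))
    print('pan all',fit(P,red&box(.45,.7,-.305,-.1),-.01,.06))
    print('handle',fit(P,red&box(.45,.7,-.45,-.32),.034,.06))
    for b in((.72,.82,-.03,.06),(.72,.82,.09,.17),(.28,.4,.38,.48)): print('tall',fit(P,box(*b),.05,.2))
E
```

```text
top
lid (array([581.9, 218.9, 213. , 257.3,   0.9]), np.float64(0.1133), 4225)
brush (array([599.6, 153.9, 121. ,  46. ,   3.7]), np.float64(0.1547), 611)
clip all (array([594.6, 284.5,  37.6,  69.4,  76.1]), np.float64(0.1208), 231)
clip arms (array([594.5, 280.5,  26. ,  34.2,  78.8]), np.float64(0.1477), 66)
lid handle (array([480.5, 217.2,  28.5,  33.8,   0.7]), np.float64(0.1167), 80)
pan walls (array([ 569.3, -289.4,  129.6,  243.3,    5.5]), np.float64(0.0399), 418)
pan all (array([ 563.4, -233.4,  130.1,  143.8,    5. ]), np.float64(0.0067), 1435)
handle (array([ 575.3, -364.9,   22.7,   91.6,    4.1]), np.float64(0.0433), 189)
tall (array([780.3,   9.3,  60.3,  55.6,  82.1]), np.float64(0.1168), 413)
tall (array([772.5, 129.1,  60.9,  51.4,  89.1]), np.float64(0.1188), 411)
tall (array([317.9, 447.9,  56.2,  55.1,  58.3]), np.float64(0.0712), 307)
scene
lid (array([582.4, 216.1, 209.5, 258.2,   1.7]), np.float64(0.111), 2870)
brush (array([598.4, 152.2, 120.5,  45.7,   3.2]), np.float64(0.1524), 554)
clip all (array([581.3, 294.4,  50.8,  94.7,  77.5]), np.float64(0.126), 244)
clip arms (array([592. , 280. ,  27.2,  34.8,  76.6]), np.float64(0.1449), 69)
lid handle (array([479.9, 215.9,  30.3,  36.9,   0.7]), np.float64(0.1135), 75)
pan walls (array([ 569.7, -291.4,  134.2,  243.2,    6.5]), np.float64(0.0365), 776)
pan all (array([ 549.1, -235.8,  165.9,  143.1,    4.9]), np.float64(0.0058), 1632)
handle (array([ 577.8, -366.1,   25.6,   92.9,    6.5]), np.float64(0.041), 325)
tall (array([788.6,   2.8,  61.3,  47.7,  43. ]), np.float64(0.1117), 967)
tall (array([783.9, 123.2,  60.9,  47.1,  54.2]), np.float64(0.11), 914)
tall (array([317. , 446.2,  56.2,  60.9,  72.4]), np.float64(0.0678), 177)
```

```bash
python3 -c "
from h import *
plan((.599,.153,.25),(180,0,-176.5))"
```

```text
0.1 [ 0.2526 -0.6255  0.2477] [ 1.7992e+02 -1.0000e-02 -1.5802e+02] [-0.2 -0.1  0. ] 0.0878
shift units, tool axes now: [-30.63  29.61  -0.07]
turn units: [ 0.02 -0.01  4.62]
shift units after turn: [-19.67  37.8   -0.11]
```

```bash
python3 -m pendant '[[[0,0,0,0,0,0.77,1],[0,0,0,0,0,0.77,1],[0,0,0,0,0,0.77,1],[0,0,0,0,0,0.77,1],[0,0,0,0,0,0.77,1],[0,0,0,0,0,0.77,1],[0,0,0,0,0,0,1],[0,0,0,0,0,0,1]]]' 30
for i in 1 2 3 4 5; do python3 -m pendant '[[[-0.49,0.945,0,0,0,0,1],[-0.49,0.945,0,0,0,0,1],[-0.49,0.945,0,0,0,0,1],[-0.49,0.945,0,0,0,0,1],[-0.49,0.945,0,0,0,0,1],[-0.49,0.945,0,0,0,0,1],[-0.49,0.945,0,0,0,0,1],[-0.49,0.945,0,0,0,0,1]]]'; done
python3 -c "
from h import *
plan((.599,.153,.148),(180,0,-176.5))
c=cap('wrist');cv2.imwrite('pics/w1.png',c['img'])
P=cloud(c);x,y,z=[P[...,i] for i in range(3)]
box=lambda a,b,c_,d:(x>a)&(x<b)&(y>c_)&(y<d)
print('brush',fit(P,box(.5,.68,.1,.21),.14,.165));print('clip',fit(P,box(.52,.67,.23,.33),.138,.165))
print('h',fit(P,box(.44,.49,.18,.26),.1,.135))
"
```

```text
time_s: 0.9
tcp_pos: [0.2527, -0.6257, 0.2482]
eef_rot: [180.0, -0.0, -176.4]
contact_force: [0.0, 0.6, -0.0]
gripper_width: 0.0876
gripper_force: 0.0
time_s: 1.7
tcp_pos: [0.322, -0.4693, 0.2485]
eef_rot: [180.0, 0.0, -176.4]
contact_force: [-0.2, 0.3, -0.4]
gripper_width: 0.0873
gripper_force: 0.0
time_s: 2.5
tcp_pos: [0.3909, -0.3136, 0.2486]
eef_rot: [-180.0, 0.0, -176.4]
contact_force: [-0.2, -0.5, 0.5]
gripper_width: 0.0877
gripper_force: 0.0
time_s: 3.3
tcp_pos: [0.4599, -0.1579, 0.2487]
eef_rot: [180.0, 0.0, -176.4]
contact_force: [0.8, -0.0, -0.5]
gripper_width: 0.0871
gripper_force: 0.0
time_s: 4.1
tcp_pos: [0.5289, -0.0021, 0.2486]
eef_rot: [180.0, 0.0, -176.4]
contact_force: [-0.3, 0.0, 0.4]
gripper_width: 0.0873
gripper_force: 0.0
time_s: 4.9
tcp_pos: [0.5984, 0.1544, 0.2485]
eef_rot: [-180.0, -0.0, -176.5]
contact_force: [0.0, -0.5, -0.4]
gripper_width: 0.0874
gripper_force: 0.0
4.9 [0.5984 0.1544 0.2485] [-180.     -0.   -176.48] [ 0.  -0.5 -0.4] 0.0874
shift units, tool axes now: [-0.03 -0.07  5.02]
turn units: [-0. -0.  0.]
shift units after turn: [-0.03 -0.07  5.02]
brush (array([592.1, 153. , 108.6,  46.1,   3.9]), np.float64(0.1528), 9952)
clip (array([592.5, 280.5,  27. ,  34.1,  77.9]), np.float64(0.146), 1108)
h (array([476.8, 216.4,  26.4,  36.1,   0.9]), np.float64(0.1149), 1604)
```

View pics/w1.png

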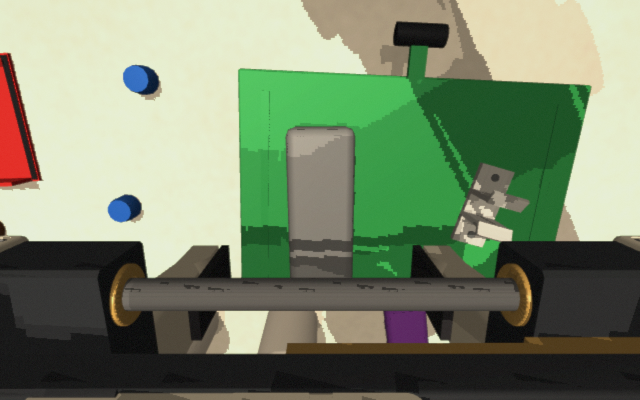

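The wrist view shows the brush centred between the fingers (320,200), the clip at (487,205) and the lid grip bar at (420,35).

```bash
python3 -m pendant '[[[0,0,0.84,0,0,0,1],[0,0,0.84,0,0,0,1],[0,0,0.84,0,0,0,1],[0,0,0.84,0,0,0,1],[0,0,0.84,0,0,0,1],[0,0,0.84,0,0,0,1],[0,0,0,0,0,0,-1],[0,0,0,0,0,0,-1]]]' 30
python3 -m pendant '[[[0,0,0,0,0,0,-1],[0,0,0,0,0,0,-1],[0,0,0,0,0,0,-1],[0,0,0,0,0,0,-1],[0,0,-0.5,0,0,0,-1],[0,0,-1,0,0,0,-1],[0,0,-1,0,0,0,-1],[0,0,-1,0,0,0,-1]]]'
python3 -c "
from h import *
plan((.43,-.07,.25),(180,0,180))"
```

```text
time_s: 5.75
tcp_pos: [0.5981, 0.1531, 0.1479]
eef_rot: [-180.0, -0.0, -176.5]
contact_force: [-0.4, 0.2, 0.7]
gripper_width: 0.0772
gripper_force: 0.0
time_s: 6.55
tcp_pos: [0.5976, 0.1525, 0.2191]
eef_rot: [-180.0, -0.0, -176.5]
contact_force: [-0.2, 0.4, -1.4]
gripper_width: 0.0455
gripper_force: 30.0
6.55 [0.5976 0.1525 0.2191] [-179.99   -0.   -176.49] [-0.2  0.4 -1.4] 0.0455
shift units, tool axes now: [  9.04 -10.59  -1.54]
turn units: [-0.   -0.    0.88]
shift units after turn: [  8.38 -11.13  -1.54]
```

```bash
for i in 1 2; do python3 -m pendant '[[[0.565,-0.662,0,0,0,0,-1],[0.565,-0.662,0,0,0,0,-1],[0.565,-0.662,0,0,0,0,-1],[0.565,-0.662,0,0,0,0,-1],[0.565,-0.662,0,0,0,0,-1],[0.565,-0.662,0,0,0,0,-1],[0.565,-0.662,0,0,0,0,-1],[0.565,-0.662,0,0,0,0,-1]]]'; done
python3 -m pendant '[[[0,0,1,0,0,0,-1],[0,0,1,0,0,0,-1],[0,0,1,0,0,0,-1],[0,0,1,0,0,0,-1],[0,0,1,0,0,0,-1],[0,0,1,0,0,0,-1],[0,0,1,0,0,0,-1],[0,0,1,0,0,0,-1]]]'
python3 -m pendant '[[[0,0,0.4,0,0,0,-1],[0,0,0.3,0,0,0,-1],[0,0,0.15,0,0,0,-1],[0,0,0.08,0,0,0,-1],[0,0,0,0,0,0,-1],[0,0,0,0,0,0,-1],[0,0,0,0,0,0,-1],[0,0,0,0,0,0,-1]]]'
```

```text
time_s: 7.35
tcp_pos: [0.513, 0.0402, 0.2178]
eef_rot: [-180.0, 0.0, -176.5]
contact_force: [0.9, 0.7, -0.9]
gripper_width: 0.0462
gripper_force: 30.0
time_s: 8.15
tcp_pos: [0.4293, -0.0709, 0.2178]
eef_rot: [-180.0, 0.0, -176.5]
contact_force: [0.4, 0.9, -1.9]
gripper_width: 0.0457
gripper_force: 30.0
time_s: 8.95
tcp_pos: [0.43, -0.0704, 0.0572]
eef_rot: [-180.0, 0.0, -176.5]
contact_force: [-0.0, 0.9, -1.7]
gripper_width: 0.0456
gripper_force: 30.0
time_s: 9.75
tcp_pos: [0.4304, -0.0697, 0.0394]
eef_rot: [180.0, 0.0, -176.5]
contact_force: [-0.6, 0.5, -1.5]
gripper_width: 0.0456
gripper_force: 30.0
```

```bash
python3 -m pendant '[[[0,0,0.08,0,0,0,-1],[0,0,0.03,0,0,0,-1],[0,0,0,0,0,0,1],[0,0,0,0,0,0,1],[0,0,0,0,0,0,1],[0,0,0,0,0,0,1],[0,0,0,0,0,0,1],[0,0,0,0,0,0,1]]]'
python3 -m pendant '[[[0,0,-1,0,0,0,1],[0,0,-1,0,0,0,1],[0,0,-1,0,0,0,1],[0,0,-1,0,0,0,1],[0,0,-1,0,0,0,1],[0,0,-1,0,0,0,1],[0,0,-1,0,0,0,1],[0,0,-1,0,0,0,1]]]'
python3 -m pendant '[[[0,0,0,0,0,0.97,1],[0,0,0,0,0,0.97,1],[0,0,0,0,0,0.97,1],[0,0,0,0,0,0.97,1],[0,0,0,0,0,0,1],[0,0,0,0,0,0,1],[0,0,0,0,0,0,1],[0,0,0,0,0,0,1]]]'
python3 -c "
from h import *
plan((.593,.2803,.20),(180,0,168))"
```

```text
time_s: 10.55
tcp_pos: [0.4302, -0.0698, 0.037]
eef_rot: [-180.0, -0.0, -176.5]
contact_force: [0.1, -0.0, -0.8]
gripper_width: 0.0853
gripper_force: 0.0
time_s: 11.35
tcp_pos: [0.43, -0.0699, 0.1978]
eef_rot: [180.0, 0.0, -176.5]
contact_force: [0.3, -0.3, -0.5]
gripper_width: 0.088
gripper_force: 0.0
time_s: 12.15
tcp_pos: [0.4302, -0.0698, 0.197]
eef_rot: [-180.0, -0.0, 168.0]
contact_force: [-0.2, 0.3, 0.7]
gripper_width: 0.0877
gripper_force: 0.0
12.15 [ 0.4302 -0.0698  0.197 ] [-180.     -0.    168.05] [-0.2  0.3  0.7] 0.0877
shift units, tool axes now: [-4.34 18.81 -0.15]
turn units: [-0.   -0.    0.01]
shift units after turn: [-4.32 18.82 -0.15]
```

```bash
for i in 1 2 3; do python3 -m pendant '[[[-0.18,0.784,0,0,0,0,1],[-0.18,0.784,0,0,0,0,1],[-0.18,0.784,0,0,0,0,1],[-0.18,0.784,0,0,0,0,1],[-0.18,0.784,0,0,0,0,1],[-0.18,0.784,0,0,0,0,1],[-0.18,0.784,0,0,0,0,1],[-0.18,0.784,0,0,0,0,1]]]' >/dev/null; done
python3 -c "
from h import *
plan((.593,.2803,.14),(180,0,168))
for n in ('top','wrist'):
  c=cap(n);cv2.imwrite('pics/%s2.png'%n,c['img'])
  P=cloud(c);x,y,z=[P[...,i] for i in range(3)]
  box=lambda a,b,c_,d:(x>a)&(x<b)&(y>c_)&(y<d)
  for b in [(.52,.67,.23,.33),(.36,.5,-.13,0)]:
    try: print(n,fit(P,box(*b),.138 if b[0]>.5 else .03,.16))
    except Exception as e: print(n,'none')
"
```

```text
14.55 [0.5936 0.2815 0.1969] [-180.     -0.    167.99] [-0.6  0.1  0.4] 0.0876
shift units, tool axes now: [ 0.02 -0.07  2.85]
turn units: [-0. -0. -0.]
shift units after turn: [ 0.02 -0.07  2.85]
top (array([580.9, 283.3,  22.6,   7. ,  76.3]), np.float64(0.15), 21)
top (array([431.4, -69.8, 120.1,  46.4,   3.5]), np.float64(0.0431), 570)
wrist (array([592.3, 280.7,  26. ,  34.4,  77.9]), np.float64(0.1459), 1736)
wrist (array([0., 0., 0., 0., 0.]), np.float64(nan), 0)
  return _methods._mean(a, axis=axis, dtype=dtype,
  ret = ret.dtype.type(ret / rcount)
```

View pics/wrist2.png

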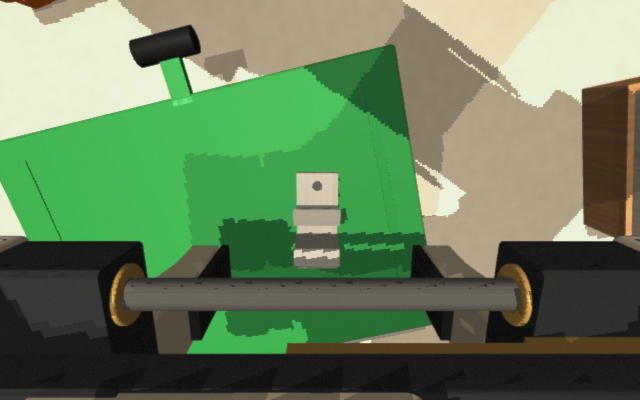

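The clip is centred between the fingers at (318,220).

```bash
python3 -m pendant '[[[0,-0.07,0.7,0,0,0,1],[0,0,0.7,0,0,0,1],[0,0,0.7,0,0,0,1],[0,0,0.5,0,0,0,1],[0,0,0.25,0,0,0,1],[0,0,0,0,0,0,-1],[0,0,0,0,0,0,-1],[0,0,0,0,0,0,-1]]]' 30
python3 -m pendant '[[[0,0,0,0,0,0,-1],[0,0,0,0,0,0,-1],[0,0,0,0,0,0,-1],[0,0,0,0,0,0,-1],[0,0,-0.75,0,0,0,-1],[0,0,-1,0,0,0,-1],[0,0,-1,0,0,0,-1],[0,0,-1,0,0,0,-1]]]'
python3 -c "
from h import *
plan((.41,-.19,.20),(180,0,168))"
```

```text
time_s: 15.45
tcp_pos: [0.5931, 0.2792, 0.1407]
eef_rot: [179.9, 0.0, 168.0]
contact_force: [-0.2, 0.5, -0.0]
gripper_width: 0.0691
gripper_force: 0.0
time_s: 16.25
tcp_pos: [0.5926, 0.2788, 0.2155]
eef_rot: [-180.0, -0.0, 168.0]
contact_force: [-0.0, -0.4, -2.2]
gripper_width: 0.0242
gripper_force: 29.9
16.25 [0.5926 0.2788 0.2155] [-1.7998e+02 -2.0000e-02  1.6799e+02] [-0.  -0.4 -2.2] 0.0242
shift units, tool axes now: [  4.05 -24.83   0.79]
turn units: [-0.01 -0.01 -0.  ]
shift units after turn: [  4.05 -24.83   0.78]
```

```bash
for i in 1 2 3 4; do python3 -m pendant '[[[0.127,-0.776,0,0,0,0,-1],[0.127,-0.776,0,0,0,0,-1],[0.127,-0.776,0,0,0,0,-1],[0.127,-0.776,0,0,0,0,-1],[0.127,-0.776,0,0,0,0,-1],[0.127,-0.776,0,0,0,0,-1],[0.127,-0.776,0,0,0,0,-1],[0.127,-0.776,0,0,0,0,-1]]]' >/dev/null; done
python3 -m pendant '[[[0,0,1,0,0,0,-1],[0,0,1,0,0,0,-1],[0,0,1,0,0,0,-1],[0,0,1,0,0,0,-1],[0,0,1,0,0,0,-1],[0,0,1,0,0,0,-1],[0,0,1,0,0,0,-1],[0,0,1,0,0,0,-1]]]'
python3 -m pendant '[[[0,0,0.6,0,0,0,-1],[0,0,0.4,0,0,0,-1],[0,0,0.15,0,0,0,-1],[0,0,0.08,0,0,0,-1],[0,0,0.05,0,0,0,-1],[0,0,0,0,0,0,-1],[0,0,0,0,0,0,-1],[0,0,0,0,0,0,-1]]]'
```

```text
time_s: 20.25
tcp_pos: [0.4097, -0.1905, 0.0543]
eef_rot: [-180.0, 0.0, 168.0]
contact_force: [0.5, -0.7, -1.2]
gripper_width: 0.0242
gripper_force: 29.9
time_s: 21.05
tcp_pos: [0.4142, -0.1903, 0.0332]
eef_rot: [179.9, 0.5, 168.2]
contact_force: [-4.9, 12.1, 42.9]
gripper_width: 0.0253
gripper_force: 30.0
```

```bash
python3 -m pendant '[[[0,0,-0.1,0,0,0,-1],[0,0,-0.08,0,0,0,-1],[0,0,0,0,0,0,-1],[0,0,0,0,0,0,1],[0,0,0,0,0,0,1],[0,0,0,0,0,0,1],[0,0,0,0,0,0,1],[0,0,0,0,0,0,1]]]'
python3 -m pendant '[[[0,0,-1,0,0,0,1],[0,0,-1,0,0,0,1],[0,0,-1,0,0,0,1],[0,0,-1,0,0,0,1],[0,0,-1,0,0,0,1],[0,0,-1,0,0,0,1],[0,0,-1,0,0,0,1],[0,0,-1,0,0,0,1]]]'
python3 -c "
from h import *
plan((.4735,.2165,.19),(180,0,-179))
c=cap('wrist');cv2.imwrite('pics/w3.png',c['img'])"
```

```text
time_s: 21.85
tcp_pos: [0.4097, -0.1899, 0.0328]
eef_rot: [-180.0, -0.0, 168.0]
contact_force: [-0.3, -0.2, 0.2]
gripper_width: 0.0595
gripper_force: 0.0
time_s: 22.65
tcp_pos: [0.4096, -0.1899, 0.1937]
eef_rot: [180.0, -0.0, 168.0]
contact_force: [0.3, -0.4, 0.2]
gripper_width: 0.0875
gripper_force: 0.0
22.65 [ 0.4096 -0.1899  0.1937] [ 1.8000e+02 -1.0000e-02  1.6799e+02] [ 0.3 -0.4  0.2] 0.0875
shift units, tool axes now: [ 1.1  20.54  0.19]
turn units: [ 0.   -0.   -3.25]
shift units after turn: [-3.55 20.26  0.19]
```

View pics/w3.png

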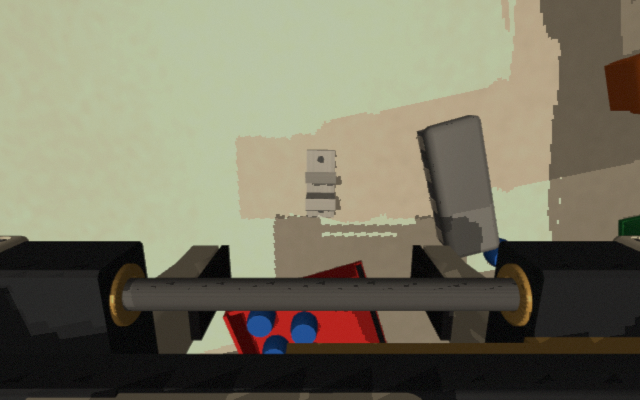

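The clip (320,180) and the brush (458,185) both stand on the shelf. Next is the lid handle.

```bash
python3 -m pendant '[[[0,0,0,0,0,-0.812,1],[0,0,0,0,0,-0.812,1],[0,0,0,0,0,-0.812,1],[0,0,0,0,0,-0.812,1],[0,0,0,0,0,0,1],[0,0,0,0,0,0,1],[0,0,0,0,0,0,1],[0,0,0,0,0,0,1]]]' >/dev/null
for i in 1 2 3; do python3 -m pendant '[[[-0.145,0.843,0,0,0,0,1],[-0.145,0.843,0,0,0,0,1],[-0.145,0.843,0,0,0,0,1],[-0.145,0.843,0,0,0,0,1],[-0.145,0.843,0,0,0,0,1],[-0.145,0.843,0,0,0,0,1],[-0.145,0.843,0,0,0,0,1],[-0.145,0.843,0,0,0,0,1]]]' >/dev/null; done
python3 -c "
from h import *
c=cap('wrist');P=cloud(c);x,y,z=[P[...,i] for i in range(3)]
V=c['img'].max(-1)
m=(x>.455)&(x<.495)&(y>.18)&(y<.26)&(V<70)&(z>.1)&(z<.13)
q=P[m];print(len(q),q.min(0),q.max(0),np.percentile(q,[2,98],axis=0),fit(P,m,.1,.13))
plan((.4718,.2164,.1125),(180,0,-179))"
```

```text
1322 [0.46325427 0.19880459 0.10849376] [0.47895893 0.23449372 0.11911794] [[0.46372696 0.19950107 0.10980148]
 [0.47797371 0.23364937 0.11767365]] (array([471.1, 216.6,  15.4,  35.9,   1.7]), np.float64(0.1157), 1322)
25.95 [0.4736 0.2192 0.1929] [ 1.7997e+02  5.0000e-02 -1.7897e+02] [2.2 2.7 1.3] 0.0876
shift units, tool axes now: [ 0.09 -0.14  4.02]
turn units: [0.01 0.01 0.01]
shift units after turn: [ 0.09 -0.14  4.02]
```

```bash
python3 -m pendant '[[[0.1,-0.13,0.8,0,0,0,1],[0,0,0.8,0,0,0,1],[0,0,0.8,0,0,0,1],[0,0,0.8,0,0,0,1],[0,0,0.5,0,0,0,1],[0,0,0.3,0,0,0,1],[0,0,0,0,0,0,1],[0,0,0,0,0,0,-1]]]' 20
python3 -m pendant '[[[0,0,0,0,0,0,-1],[0,0,0,0,0,0,-1],[0,0,0,0,0,0,-1],[0,0,0,0,0,0,-1],[0,0,0,0,0,0,-1],[0,0,0,0,0,0,-1],[0,0,0,0,0,0,-1],[0,0,0,0,0,0,-1]]]'
python3 -c "
from h import *
st()
a=np.radians(np.linspace(0,90.5,33)+1.05);x=-.21804*np.cos(a);z=.21804*np.sin(a)
d=np.round(np.c_[-np.diff(x),-np.diff(z)]/.02,2);print(d.reshape(4,8,2).tolist(),d.sum(0))"
```

```text
time_s: 26.75
tcp_pos: [0.4709, 0.2135, 0.1134]
eef_rot: [180.0, 0.0, -179.0]
contact_force: [0.6, 0.4, -0.2]
gripper_width: 0.0836
gripper_force: 0.0
time_s: 27.55
tcp_pos: [0.4707, 0.2171, 0.1132]
eef_rot: [179.6, 0.1, -179.0]
contact_force: [-8.5, 16.3, -1.9]
gripper_width: 0.0357
gripper_force: 20.0
27.55 [0.4707 0.2171 0.1132] [ 1.7965e+02  1.0000e-01 -1.7899e+02] [-8.5 16.3 -1.9] 0.0357
[[[-0.02, -0.54], [-0.05, -0.54], [-0.08, -0.53], [-0.1, -0.53], [-0.13, -0.52], [-0.15, -0.52], [-0.18, -0.51], [-0.2, -0.5]], [[-0.23, -0.49], [-0.25, -0.48], [-0.28, -0.46], [-0.3, -0.45], [-0.32, -0.43], [-0.34, -0.42], [-0.36, -0.4], [-0.38, -0.38]], [[-0.4, -0.36], [-0.42, -0.34], [-0.43, -0.32], [-0.45, -0.3], [-0.46, -0.28], [-0.47, -0.25], [-0.49, -0.23], [-0.5, -0.21]], [[-0.51, -0.18], [-0.52, -0.16], [-0.52, -0.13], [-0.53, -0.1], [-0.53, -0.08], [-0.54, -0.05], [-0.54, -0.03], [-0.54, 0.0]]] [-11.22 -10.72]
```

```bash
python3 -m pendant '[[[-0.02,0.17,-0.54,0,0,0,-1],[-0.05,0,-0.54,0,0,0,-1],[-0.08,0,-0.53,0,0,0,-1],[-0.1,0,-0.53,0,0,0,-1],[-0.13,0,-0.52,0,0,0,-1],[-0.15,0,-0.52,0,0,0,-1],[-0.18,0,-0.51,0,0,0,-1],[-0.2,0,-0.5,0,0,0,-1]]]'
python3 -m pendant '[[[-0.23,0,-0.49,0,0,0,-1],[-0.25,0,-0.48,0,0,0,-1],[-0.28,0,-0.46,0,0,0,-1],[-0.3,0,-0.45,0,0,0,-1],[-0.32,0,-0.43,0,0,0,-1],[-0.34,0,-0.42,0,0,0,-1],[-0.36,0,-0.4,0,0,0,-1],[-0.38,0,-0.38,0,0,0,-1]]]'
```

```text
time_s: 28.35
tcp_pos: [0.4892, 0.2177, 0.1979]
eef_rot: [179.9, 0.1, -179.0]
contact_force: [3.7, 5.9, -6.0]
gripper_width: 0.0357
gripper_force: 20.0
time_s: 29.15
tcp_pos: [0.5377, 0.2184, 0.2674]
eef_rot: [179.9, -0.0, -179.0]
contact_force: [0.4, 6.6, -4.9]
gripper_width: 0.0357
gripper_force: 20.0
```

```bash
python3 -m pendant '[[[-0.4,0.03,-0.36,0,0,0,-1],[-0.42,0,-0.34,0,0,0,-1],[-0.43,0,-0.32,0,0,0,-1],[-0.45,0,-0.3,0,0,0,-1],[-0.46,0,-0.28,0,0,0,-1],[-0.47,0,-0.25,0,0,0,-1],[-0.49,0,-0.23,0,0,0,-1],[-0.5,0,-0.21,0,0,0,-1]]]'
python3 -m pendant '[[[-0.51,0,-0.18,0,0,0,-1],[-0.52,0,-0.16,0,0,0,-1],[-0.52,0,-0.13,0,0,0,-1],[-0.53,0,-0.1,0,0,0,-1],[-0.53,0,-0.08,0,0,0,-1],[-0.54,0,-0.05,0,0,0,-1],[-0.54,0,-0.03,0,0,0,-1],[-0.54,0,0,0,0,0,-1]]]'
python3 -m pendant '[[[0,0,0,0,0,0,-1],[0,0,0,0,0,0,-1],[0,0,0,0,0,0,1],[0,0,0,0,0,0,1],[0,0,0,0,0,0,1],[0,0,0,0,0,0,1],[0,0,0,0,0,0,1],[0,0,0,0,0,0,1]]]'
python3 -m pendant '[[[0,0,-0.6,0,0,0,1],[0,0,-0.6,0,0,0,1],[0,0,-0.6,0,0,0,1],[0,0,-0.6,0,0,0,1],[0,0,-0.6,0,0,0,1],[0,0,0,0,0,0,1],[0,0,0,0,0,0,1],[0,0,0,0,0,0,1]]]'
python3 -c "
from h import *
st()
for n in('scene','top'):
  c=cap(n);cv2.imwrite('pics/%s4.png'%n,c['img']);P=cloud(c);np.savez(n+'4.npz',**c)
  H,S,V=[cv2.cvtColor(c['img'],cv2.COLOR_BGR2HSV)[...,i] for i in range(3)]
  m=(H>45)&(H<85)&(S>110)&(P[...,2]>.13)&(P[...,2]<.33)
  q=P[m];print(len(q), 'plane' if len(q)<3 else (q.mean(0),np.linalg.svd(q-q.mean(0),full_matrices=False)[2][2]))
  red=((H<6)|(H>172))&(S>130);x,y=P[...,0],P[...,1]
  print('pan',fit(P,red&(x>.4)&(x<.75)&(y>-.5)&(y<-.1),.024,.06),fit(P,red&(x>.4)&(x<.75)&(y>-.5)&(y<-.33),.034,.06))
"
```

```text
time_s: 29.95
tcp_pos: [0.61, 0.2197, 0.3133]
eef_rot: [180.0, -0.1, -179.0]
contact_force: [-2.8, 5.0, -1.7]
gripper_width: 0.0355
gripper_force: 20.0
time_s: 30.75
tcp_pos: [0.6949, 0.2211, 0.3284]
eef_rot: [180.0, -0.0, -179.0]
contact_force: [-3.4, 3.8, 2.0]
gripper_width: 0.0357
gripper_force: 20.0
time_s: 31.55
tcp_pos: [0.6948, 0.2209, 0.3273]
eef_rot: [-180.0, -0.0, -179.0]
contact_force: [0.6, 0.5, -0.0]
gripper_width: 0.078
gripper_force: 0.0
time_s: 32.35
tcp_pos: [0.6946, 0.2211, 0.3865]
eef_rot: [-180.0, -0.1, -179.0]
contact_force: [-0.1, 0.4, -0.4]
gripper_width: 0.0877
gripper_force: 0.0
32.35 [0.6946 0.2211 0.3865] [-1.7998e+02 -7.0000e-02 -1.7902e+02] [-0.1  0.4 -0.4] 0.0877
2010 (array([0.69520399, 0.1972604 , 0.19263262]), array([0.99987992, 0.0154127 , 0.00161214]))
pan (array([ 569.7, -291.6,  132.3,  242.8,    6.2]), np.float64(0.0393), 634) (array([ 576.9, -371.3,   25.5,   82.9,    5.8]), np.float64(0.0414), 255)
1714 (array([0.68836108, 0.22033017, 0.22251545]), array([ 0.95250053, -0.13286626,  0.27402427]))
pan (array([ 569. , -288.9,  128.7,  242.3,    5.6]), np.float64(0.0404), 419) (array([ 576.6, -369.9,   23.1,   79.4,    7. ]), np.float64(0.0434), 175)
```

View pics/scene4.png

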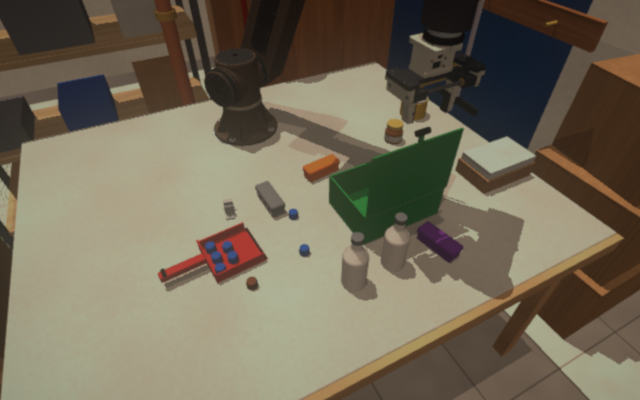

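The scene view shows the lid upright at (400,190), with the brush and clip on the shelf, bottles untouched and the pan with 5 caps at (230,250). Next is the pan.

```bash
for i in 1 2 3; do python3 -m pendant '[[[0,0,0,0,0,-0.987,1],[0,0,0,0,0,-0.987,1],[0,0,0,0,0,-0.987,1],[0,0,0,0,0,-0.987,1],[0,0,0,0,0,-0.987,1],[0,0,0,0,0,-0.987,1],[0,0,0,0,0,-0.987,1],[0,0,0,0,0,-0.987,1]]]' >/dev/null; done
python3 -c "
from h import *
plan((.575,-.36,.20),(180,0,-84.3)); print(r.get_state()['joints'])"
```

```text
34.85 [0.6948 0.221  0.3868] [ 1.7995e+02 -2.0000e-02 -8.4100e+01] [-0.6  0.4  0.5] 0.0875
shift units, tool axes now: [28.28  8.93  9.36]
turn units: [ 0.01 -0.01  0.05]
shift units after turn: [28.31  8.84  9.34]
[ 3.28942623e+01  2.35330518e+01  2.25992832e+01 -4.30137875e-03
 -8.91201414e+01 -2.69968379e+01]
```

```bash
for i in 1 2 3 4; do python3 -m pendant '[[[0.885,0.276,0.292,0,0,0,1],[0.885,0.276,0.292,0,0,0,1],[0.885,0.276,0.292,0,0,0,1],[0.885,0.276,0.292,0,0,0,1],[0.885,0.276,0.292,0,0,0,1],[0.885,0.276,0.292,0,0,0,1],[0.885,0.276,0.292,0,0,0,1],[0.885,0.276,0.292,0,0,0,1]]]' >/dev/null; done
python3 -m pendant '[[[0,0,0,0,-0.9,0,1],[0,0,0,0,-0.9,0,1],[0,0,0,0,-0.9,0,1],[0,0,0,0,-0.9,0,1],[0,0,0,0,-0.9,0,1],[0,0,0,0,-0.9,0,1],[0,0,0,0,-0.85,0,1],[0,0,0,0,0,0,1]]]'
python3 -c "
from h import *
print(r.get_state()['joints'])
c=cap('wrist');cv2.imwrite('pics/w5.png',c['img'])
P=cloud(c);x,y,z=[P[...,i] for i in range(3)]
H,S,V=[cv2.cvtColor(c['img'],cv2.COLOR_BGR2HSV)[...,i] for i in range(3)]
red=((H<6)|(H>172))&(S>130)&(x>.4)&(x<.75)
for a,b in((-.45,-.3),(-.45,-.35),(-.36,-.31)):
  print(fit(P,red&(y>a)&(y<b),.034,.06))
q=P[red&(z<.06)&(z>0)];print(q.min(0),q.max(0))
plan((.5748,-.3478,.0347))
"
```

```text
time_s: 38.85
tcp_pos: [0.5751, -0.3623, 0.1985]
eef_rot: [179.9, 25.1, -84.4]
contact_force: [-0.5, -0.6, 0.6]
gripper_width: 0.0881
gripper_force: 0.0
[-27.7205073   33.16416062  18.69544506 -20.75530158 -90.0437988
  35.94872047]
(array([ 548.8, -357.6,   76.6,  119.6,    5.5]), np.float64(0.0413), 4023)
(array([ 577.9, -381.8,   23.5,   65.8,    5.2]), np.float64(0.0413), 2413)
(array([ 573. , -335. ,   24. ,   51.7,    5.3]), np.float64(0.0414), 1508)
[ 4.92704827e-01 -4.15127469e-01  2.06918178e-05] [ 0.63574852 -0.16121694  0.04741638]
38.9 [ 0.5753 -0.3618  0.199 ] [179.94  25.01 -84.41] [0.2 0.  0.2] 0.0879
shift units, tool axes now: [ 2.84 -0.05  7.74]
```

View pics/w5.png

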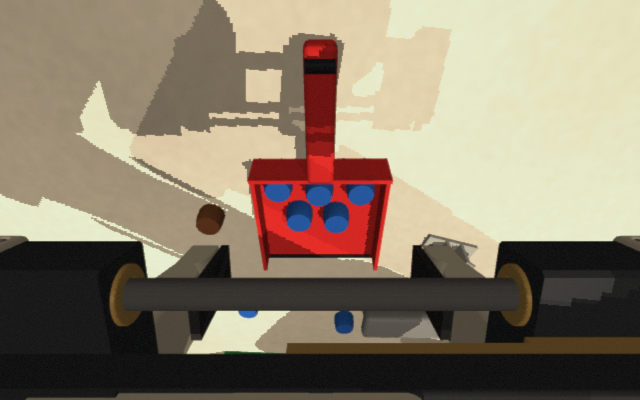

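The pan is untouched, handle at (320,100), 5 caps inside.

```bash
python3 -m pendant '[[[0.36,-0.01,0.97,0,0,0,1],[0.36,-0.01,0.97,0,0,0,1],[0.36,-0.01,0.97,0,0,0,1],[0.36,-0.01,0.97,0,0,0,1],[0.36,-0.01,0.97,0,0,0,1],[0.36,0,0.97,0,0,0,1],[0.36,0,0.97,0,0,0,1],[0.32,0,0.95,0,0,0,1]]]'
python3 -m pendant '[[[0,0,0,0,0,0,1],[0,0,0,0,0,0,-1],[0,0,0,0,0,0,-1],[0,0,0,0,0,0,-1],[0,0,0,0,0,0,-1],[0,0,0,0,0,0,-1],[0,0,0,0,0,0,-1],[0,0,0,0,0,0,-1]]]' 60
python3 -m pendant '[[[0,0,0,0,0,0,-1],[0,0,0,0,0,0,-1],[0,0,0,0,0,0,-1],[0,0,0,0,0,0,-1],[0,0,0,0,0,0,-1],[0,0,0,0,0,0,-1],[0,0,0,0,0,0,-1],[0,0,0,0,0,0,-1]]]'
```

```text
time_s: 39.7
tcp_pos: [0.5755, -0.3461, 0.0358]
eef_rot: [-179.9, 24.9, -84.2]
contact_force: [-0.0, 1.0, -0.1]
gripper_width: 0.0878
gripper_force: 0.0
time_s: 40.5
tcp_pos: [0.5753, -0.3463, 0.0363]
eef_rot: [-180.0, 25.0, -84.3]
contact_force: [-0.4, 0.3, 0.6]
gripper_width: 0.0373
gripper_force: 0.0
time_s: 41.3
tcp_pos: [0.5752, -0.3462, 0.0361]
eef_rot: [180.0, 25.0, -84.3]
contact_force: [-1.0, 0.4, 0.3]
gripper_width: 0.0235
gripper_force: 60.0
```

```bash
python3 -m pendant '[[[-0.08,0,-0.18,0,0,0,-1],[-0.17,0,-0.36,0,0,0,-1],[-0.25,0,-0.54,0,0,0,-1],[-0.25,0,-0.54,0,0,0,-1],[-0.25,0,-0.54,0,0,0,-1],[-0.25,0,-0.54,0,0,0,-1],[-0.17,0,-0.36,0,0,0,-1],[-0.08,0,-0.18,0,0,0,-1]]]'
python3 -c "
from h import *
st()
for n in ('scene','top'):
  c=cap(n);cv2.imwrite('pics/%s6.png'%n,c['img']);P=cloud(c);x,y,z=[P[...,i] for i in range(3)]
  H,S,V=[cv2.cvtColor(c['img'],cv2.COLOR_BGR2HSV)[...,i] for i in range(3)]
  red=((H<6)|(H>172))&(S>130)&(x>.4)&(x<.75)&(y<-.165)&(y>-.21)
  q=P[red&(z>0)&(z<.2)];red2=((H<6)|(H>172))&(S>130)&(x>.55)&(x<.6)&(y<-.36)&(y>-.42);w=P[red2];print(np.percentile(q[:,2],[5,25,50,75,95]),len(w),np.median(w,0) if len(w) else 0)
"
```

```text
time_s: 42.1
tcp_pos: [0.5757, -0.3466, 0.1091]
eef_rot: [-179.9, 24.9, -84.2]
contact_force: [-0.4, -0.2, -3.1]
gripper_width: 0.0238
gripper_force: 60.0
42.1 [ 0.5757 -0.3466  0.1091] [-179.91   24.94  -84.22] [-0.4 -0.2 -3.1] 0.0238
[0.07356896 0.07522418 0.07673877 0.08491831 0.10091267] 0 0
[0.07244426 0.07588486 0.07807618 0.08041913 0.09091107] 2 [ 0.59501891 -0.41566595  0.40595394]
```

View pics/scene6.png

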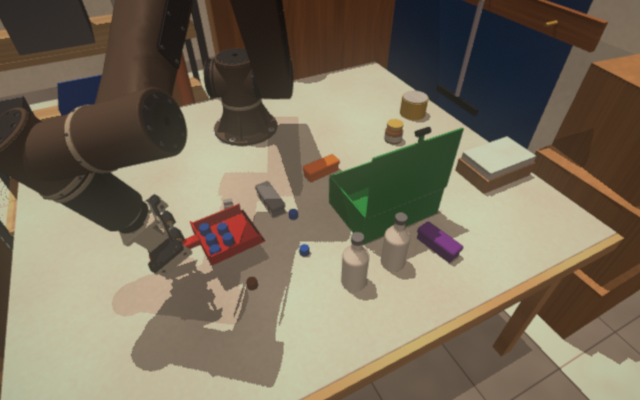

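Pan held level with all 5 caps in it (215,238).

```bash
for i in 1 2; do python3 -m pendant '[[[-0.14,0,-0.3,0,0,0,-1],[-0.28,0,-0.6,0,0,0,-1],[-0.32,0,-0.68,0,0,0,-1],[-0.32,0,-0.68,0,0,0,-1],[-0.32,0,-0.68,0,0,0,-1],[-0.32,0,-0.68,0,0,0,-1],[-0.28,0,-0.6,0,0,0,-1],[-0.14,0,-0.3,0,0,0,-1]]]' >/dev/null; done
python3 -m pendant '[[[0,0,0,0.1,0,0.22,-1],[0,0,0,0.1,0,0.22,-1],[0,0,0,0.1,0,0.22,-1],[0,0,0,0.1,0,0.22,-1],[0,0,0,0.1,0,0.22,-1],[0,0,0,0.1,0,0.21,-1],[0,0,0,0,0,0,-1],[0,0,0,0,0,0,-1]]]'
python3 -m pendant '[[[-0.12,0,0.055,0,0,0,-1],[-0.24,0,0.11,0,0,0,-1],[-0.36,0,0.17,0,0,0,-1],[-0.48,0,0.225,0,0,0,-1],[-0.58,0,0.27,0,0,0,-1],[-0.58,0,0.27,0,0,0,-1],[-0.58,0,0.27,0,0,0,-1],[-0.58,0,0.27,0,0,0,-1]]]'
for i in 1 2 ; do python3 -m pendant '[[[-0.58,0,0.27,0,0,0,-1],[-0.58,0,0.27,0,0,0,-1],[-0.58,0,0.27,0,0,0,-1],[-0.58,0,0.27,0,0,0,-1],[-0.58,0,0.27,0,0,0,-1],[-0.58,0,0.27,0,0,0,-1],[-0.58,0,0.27,0,0,0,-1],[-0.58,0,0.27,0,0,0,-1]]]'; done
python3 -c "
from h import *
print(r.get_state()['joints'])
plan((.575,.065,.31),(180,25,-90))"
```

```text
time_s: 44.6
tcp_pos: [0.5752, -0.346, 0.3073]
eef_rot: [180.0, 25.0, -90.0]
contact_force: [-0.6, 0.3, -2.1]
gripper_width: 0.0238
gripper_force: 60.0
time_s: 45.4
tcp_pos: [0.5753, -0.2669, 0.3075]
eef_rot: [180.0, 25.0, -90.0]
contact_force: [-0.7, -0.5, -2.9]
gripper_width: 0.0241
gripper_force: 60.0
time_s: 46.2
tcp_pos: [0.5753, -0.1649, 0.3074]
eef_rot: [180.0, 25.0, -90.1]
contact_force: [-0.1, 0.0, -3.4]
gripper_width: 0.0238
gripper_force: 60.0
time_s: 47.0
tcp_pos: [0.5754, -0.0625, 0.3074]
eef_rot: [180.0, 25.0, -90.0]
contact_force: [-0.0, -0.3, -2.4]
gripper_width: 0.0236
gripper_force: 60.0
[ -3.86611791  13.79403399   4.79229222 -25.107681   -83.4957228
   7.27194559]
47.0 [ 0.5754 -0.0625  0.3074] [179.96  25.   -90.05] [-0.  -0.3 -2.4] 0.0236
shift units, tool axes now: [-5.83  0.02  2.58]
turn units: [ 0.01 -0.   -0.01]
shift units after turn: [-5.83  0.02  2.58]
```

```bash
python3 -m pendant '[[[-0.58,0,0.26,0,0,0,-1],[-0.58,0,0.26,0,0,0,-1],[-0.58,0,0.26,0,0,0,-1],[-0.58,0,0.26,0,0,0,-1],[-0.58,0,0.26,0,0,0,-1],[-0.58,0,0.26,0,0,0,-1],[-0.58,0,0.26,0,0,0,-1],[-0.48,0,0.21,0,0,0,-1]]]'
python3 -m pendant '[[[-0.48,0,0.21,0,0,0,-1],[-0.36,0,0.17,0,0,0,-1],[-0.24,0,0.11,0,0,0,-1],[-0.12,0,0.055,0,0,0,-1],[0,0,0,0,0.3,0,-1],[0,0,0,0,0.5,0,-1],[0,0,0,0,0.5,0,-1],[0,0,0,0,0.5,0,-1]]]'
for i in 1 2 3; do python3 -m pendant '[[[0,0,0,0,0.5,0,-1],[0,0,0,0,0.5,0,-1],[0,0,0,0,0.5,0,-1],[0,0,0,0,0.5,0,-1],[0,0,0,0,0.5,0,-1],[0,0,0,0,0.5,0,-1],[0,0,0,0,0.5,0,-1],[0,0,0,0,0.5,0,-1]]]'; done
python3 -c "
from h import *
s=st();print(s['joints'])
a=cap('scene')['img'];b=cap('top')['img']
cv2.imwrite('pics/t7.png',np.vstack([cv2.resize(a[100:270,250:550],(760,430))[:300],cv2.resize(b[120:240,200:500],(760,300))]))"
```

```text
time_s: 47.8
tcp_pos: [0.5754, 0.0371, 0.309]
eef_rot: [180.0, 25.0, -90.0]
contact_force: [-0.2, -0.1, -3.4]
gripper_width: 0.0236
gripper_force: 60.0
time_s: 48.6
tcp_pos: [0.5756, 0.0618, 0.3094]
eef_rot: [180.0, 17.7, -90.1]
contact_force: [0.3, 0.5, -2.1]
gripper_width: 0.0237
gripper_force: 60.0
time_s: 49.4
tcp_pos: [0.5756, 0.0622, 0.3095]
eef_rot: [180.0, 1.7, -90.1]
contact_force: [0.1, -0.5, -2.3]
gripper_width: 0.0231
gripper_force: 60.0
time_s: 50.2
tcp_pos: [0.5756, 0.0623, 0.3094]
eef_rot: [180.0, -14.3, -90.0]
contact_force: [-0.0, -0.1, -2.4]
gripper_width: 0.0239
gripper_force: 60.0
time_s: 51.0
tcp_pos: [0.5756, 0.0623, 0.3093]
eef_rot: [180.0, -30.4, -90.0]
contact_force: [0.1, -0.6, -2.9]
gripper_width: 0.0236
gripper_force: 60.0
51.0 [0.5756 0.0623 0.3093] [179.96 -30.36 -90.01] [ 0.1 -0.6 -2.9] 0.0236
[ 39.19748496  15.28892235 -14.26049449  23.30240853 -81.53825532
 -47.03201893]
```

View pics/t7.png

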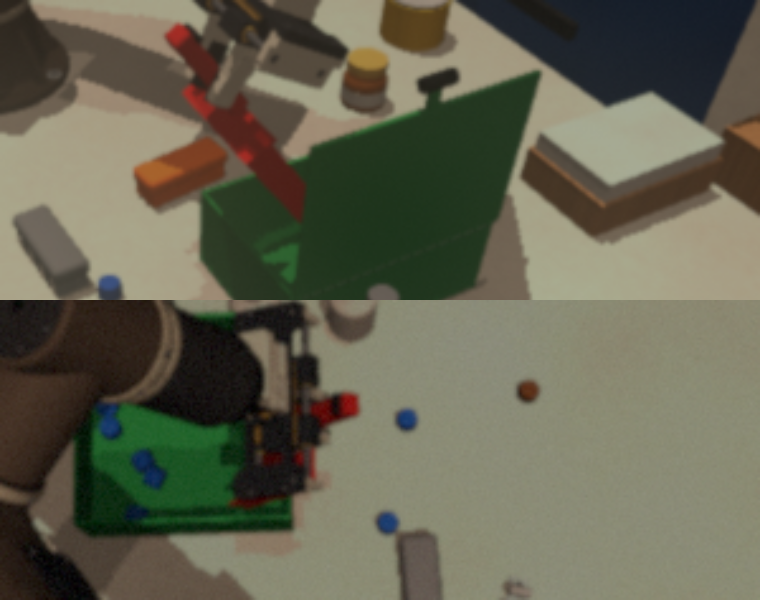

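Five caps lie in the caddy (top half, left part of the lower picture), and the pan is over it. I'll tilt a little more, then return.

```bash
python3 -m pendant '[[[0,0,0,0,0.5,0,-1],[0,0,0,0,0.5,0,-1],[0,0,0,0,0.5,0,-1],[0,0,0,0,0.3,0,-1],[0,0,0,0,0,0,-1],[0,0,0,0,0,0,-1],[0,0,0,0,0,0,-1],[0,0,0,0,0,0,-1]]]'
for i in 1 2; do python3 -m pendant '[[[0,0,0,0,-0.97,0,-1],[0,0,0,0,-0.97,0,-1],[0,0,0,0,-0.97,0,-1],[0,0,0,0,-0.97,0,-1],[0,0,0,0,-0.97,0,-1],[0,0,0,0,-0.97,0,-1],[0,0,0,0,-0.97,0,-1],[0,0,0,0,-0.97,0,-1]]]'; done
python3 -c "
from h import *
plan((.575,-.346,.31),(180,25,-90))
c=cap('wrist');cv2.imwrite('pics/w8.png',c['img'])
hsv=cv2.cvtColor(c['img'],cv2.COLOR_BGR2HSV);m=(hsv[...,0]>100)&(hsv[...,0]<125)&(hsv[...,1]>120)
n,l,s,cen=cv2.connectedComponentsWithStats(m.astype(np.uint8));print([(s[i,4],cen[i].round()) for i in range(1,n) if s[i,4]>30])"
```

```text
time_s: 51.9
tcp_pos: [0.5755, 0.0621, 0.3095]
eef_rot: [180.0, -37.4, -90.0]
contact_force: [-0.5, -0.5, -2.5]
gripper_width: 0.0239
gripper_force: 60.0
time_s: 52.7
tcp_pos: [0.5754, 0.062, 0.3099]
eef_rot: [-180.0, -6.2, -90.0]
contact_force: [-1.1, -0.9, -3.0]
gripper_width: 0.0235
gripper_force: 60.0
time_s: 53.5
tcp_pos: [0.5754, 0.0618, 0.3099]
eef_rot: [-180.0, 24.8, -90.0]
contact_force: [-1.2, 0.2, -2.7]
gripper_width: 0.0237
gripper_force: 60.0
53.5 [0.5754 0.0618 0.3099] [-179.99   24.8   -90.01] [-1.2  0.2 -2.7] 0.0237
shift units, tool axes now: [ 1.851e+01  1.000e-02 -8.560e+00]
turn units: [-0.   -0.05 -0.  ]
shift units after turn: [18.48  0.02 -8.62]
[(np.int32(209), array([361., 219.])), (np.int32(553), array([271., 235.]))]
```

View pics/w8.png

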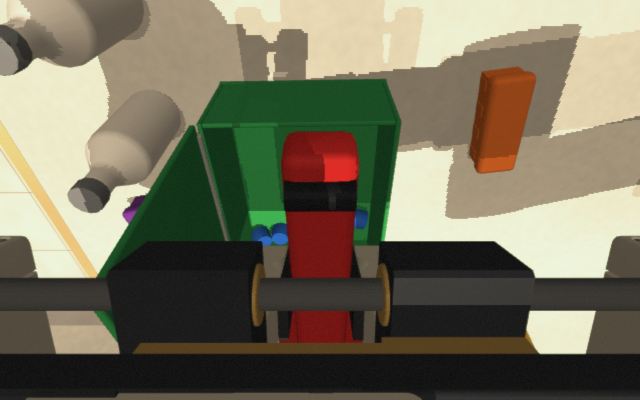

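This view shows blue caps on the caddy floor at (270,235) and (361,219); the pan's inside is hidden. Now I'll carry the pan back.

```bash
for i in 1 2 3; do python3 -m pendant '[[[0.771,0,-0.357,0,0,0,-1],[0.771,0,-0.357,0,0,0,-1],[0.771,0,-0.357,0,0,0,-1],[0.771,0,-0.357,0,0,0,-1],[0.771,0,-0.357,0,0,0,-1],[0.771,0,-0.357,0,0,0,-1],[0.771,0,-0.357,0,0,0,-1],[0.771,0,-0.357,0,0,0,-1]]]' >/dev/null; done
python3 -m pendant '[[[0.4,0,0.86,0,0,0,-1],[0.4,0,0.86,0,0,0,-1],[0.4,0,0.86,0,0,0,-1],[0.4,0,0.86,0,0,0,-1],[0.4,0,0.86,0,0,0,-1],[0.4,0,0.86,0,0,0,-1],[0.4,0,0.86,0,0,0,-1],[0.4,0,0.86,0,0,0,-1]]]'
python3 -c "
from h import *
plan((.575,-.346,.036),(180,25,-90))
for n in ('scene','top'):
  c=cap(n);cv2.imwrite('pics/%s9.png'%n,c['img']);P=cloud(c);x,y,z=[P[...,i] for i in range(3)]
  H,S,V=[cv2.cvtColor(c['img'],cv2.COLOR_BGR2HSV)[...,i] for i in range(3)]
  red=((H<6)|(H>172))&(S>130)&(x>.52)&(x<.63)
  for a,b in((-.19,-.165),(-.23,-.2),(-.27,-.24)): print(n,a,np.round(np.median(P[red&(y>a)&(y<b)&(z<.3)],0),4))
  m=(H>100)&(H<125)&(S>120)&(x>.3)&(x<.8)&(y>-.5)&(y<.5)
  k,l,s,cen=cv2.connectedComponentsWithStats(m.astype(np.uint8));print([(s[i,4],np.median(P[l==i],0).round(3).tolist()) for i in range(1,k) if s[i,4]>6])
"
```

```text
time_s: 56.75
tcp_pos: [0.5753, -0.347, 0.1579]
eef_rot: [180.0, 24.7, -90.0]
contact_force: [-0.4, -0.4, -2.8]
gripper_width: 0.0238
gripper_force: 60.0
56.75 [ 0.5753 -0.347   0.1579] [179.97  24.67 -90.04] [-0.4 -0.4 -2.8] 0.0238
shift units, tool axes now: [2.5  0.01 5.56]
turn units: [ 0.   -0.08 -0.01]
shift units after turn: [2.53 0.02 5.55]
scene -0.19 [ 0.5684 -0.1781  0.1239]
scene -0.23 [ 0.5674 -0.2151  0.1245]
scene -0.27 [ 0.567  -0.255   0.1248]
[(np.int32(39), [0.644, -0.06, 0.021])]
top -0.19 [ 0.5752 -0.1777  0.1227]
top -0.23 [ 0.574  -0.2148  0.1228]
top -0.27 [ 0.574  -0.2545  0.1231]
[(np.int32(99), [0.655, 0.321, 0.031]), (np.int32(38), [0.643, -0.057, 0.023]), (np.int32(98), [0.583, 0.27, 0.031]), (np.int32(26), [0.524, 0.285, 0.034]), (np.int32(42), [0.506, -0.03, 0.024])]
```

The pan is empty and level. Setting it down.

```bash
python3 -m pendant '[[[0.38,0,0.82,0,0,0,-1],[0.38,0,0.82,0,0,0,-1],[0.38,0,0.82,0,0,0,-1],[0.38,0,0.82,0,0,0,-1],[0.38,0,0.82,0,0,0,-1],[0.32,0,0.7,0,0,0,-1],[0.16,0,0.35,0,0,0,-1],[0.06,0,0.14,0,0,0,-1]]]'
python3 -m pendant '[[[0.02,0,0.05,0,0,0,-1],[0.02,0,0.05,0,0,0,-1],[0.01,0,0.03,0,0,0,-1],[0,0,0,0,0,0,-1],[0,0,0,0,0,0,-1],[0,0,0,0,0,0,-1],[0,0,0,0,0,0,-1],[0,0,0,0,0,0,-1]]]'
```

```text
time_s: 57.65
tcp_pos: [0.5748, -0.3462, 0.0409]
eef_rot: [179.9, 24.7, -90.1]
contact_force: [0.4, 0.2, -1.7]
gripper_width: 0.0233
gripper_force: 60.0
time_s: 58.45
tcp_pos: [0.5751, -0.3463, 0.0395]
eef_rot: [180.0, 24.7, -90.0]
contact_force: [0.4, -0.5, -2.7]
gripper_width: 0.0235
gripper_force: 60.0
```

```bash
python3 -m pendant '[[[0.02,0,0.05,0,0,0,-1],[0.02,0,0.05,0,0,0,-1],[0.01,0,0.03,0,0,0,-1],[0,0,0,0,0,0,-1],[0,0,0,0,0,0,-1],[0,0,0,0,0,0,-1],[0,0,0,0,0,0,-1],[0,0,0,0,0,0,-1]]]'
```

```text
time_s: 59.25
tcp_pos: [0.5751, -0.3461, 0.0367]
eef_rot: [180.0, 24.7, -90.0]
contact_force: [-0.3, -1.0, -0.4]
gripper_width: 0.0235
gripper_force: 60.0
```

```bash
python3 -m pendant '[[[0,0,0,0,0,0,1],[0,0,0,0,0,0,1],[0,0,0,0,0,0,1],[0,0,0,0,0,0,1],[0,0,0,0,0,0,1],[0,0,0,0,0,0,1],[-0.2,0,-0.45,0,0,0,1],[-0.4,0,-0.9,0,0,0,1]]]' 15
python3 -m pendant '[[[-0.4,0,-0.9,0,0,0,1],[-0.4,0,-0.9,0,0,0,1],[-0.4,0,-0.9,0,0,0,1],[-0.4,0,-0.9,0,0,0,1],[-0.4,0,-0.9,0,0,0,1],[-0.4,0,-0.9,0,0,0,1],[0,0,0,0,0.8,0,1],[0,0,0,0,0.8,0,1]]]' >/dev/null
python3 -m pendant '[[[0,0,0,0,0.8,0,1],[0,0,0,0,0.8,0,1],[0,0,0,0,0.8,0,1],[0,0,0,0,0.8,0,1],[0,0,0,0,0.8,0,1],[0,0,0,0,0.57,0,1],[0,0,0,0,0,0.75,1],[0,0,0,0,0,0.75,1]]]' >/dev/null
python3 -m pendant '[[[0,0,0,0,0,0.97,1],[0,0,0,0,0,0.97,1],[0,0,0,0,0,0.97,1],[0,0,0,0,0,0.97,1],[0,0,0,0,0,0.97,1],[0,0,0,0,0,0.97,1],[0,0,0,0,0,0.97,1],[0,0,0,0,0,0.97,1]]]' >/dev/null
python3 -m pendant '[[[0,0,0,0,0,0.5,1],[0,0,0,0,0,0.49,1],[0,0,0,0,0,0,1],[0,0,0,0,0,0,1],[0,0,0,0,0,0,1],[0,0,0,0,0,0,1],[0,0,0,0,0,0,1],[0,0,0,0,0,0,1]]]'
python3 -c "
from h import *
plan((.6435,-.058,.12),(180,0,-135))
c=cap('top');P=cloud(c);x,y,z=[P[...,i] for i in range(3)]
H,S,V=[cv2.cvtColor(c['img'],cv2.COLOR_BGR2HSV)[...,i] for i in range(3)]
m=(H>100)&(H<125)&(S>120)&(x>.3)&(x<.8)&(y>-.5)&(y<.5)
k,l,s,cen=cv2.connectedComponentsWithStats(m.astype(np.uint8));print([(s[i,4],np.median(P[l==i],0).round(3).tolist()) for i in range(1,k) if s[i,4]>6])
"
```

```text
time_s: 60.05
tcp_pos: [0.5743, -0.3459, 0.0657]
eef_rot: [179.8, 24.8, -90.1]
contact_force: [0.1, -0.2, 0.0]
gripper_width: 0.082
gripper_force: 0.0
time_s: 63.25
tcp_pos: [0.5752, -0.3479, 0.1843]
eef_rot: [180.0, -0.0, -131.0]
contact_force: [0.6, -0.0, -0.1]
gripper_width: 0.0875
gripper_force: 0.0
63.25 [ 0.5752 -0.3479  0.1843] [ 1.7996e+02 -3.0000e-02 -1.3102e+02] [ 0.6 -0.  -0.1] 0.0875
shift units, tool axes now: [-13.18   6.93   3.21]
turn units: [ 0.01 -0.01  1.  ]
shift units after turn: [-12.67   7.83   3.22]
[(np.int32(99), [0.655, 0.321, 0.031]), (np.int32(33), [0.64, -0.057, 0.024]), (np.int32(97), [0.582, 0.27, 0.032]), (np.int32(26), [0.524, 0.285, 0.032]), (np.int32(35), [0.508, -0.028, 0.024])]
```

```bash
for i in 1 2; do python3 -m pendant '[[[-0.824,0.433,0.2,0,0,0,1],[-0.824,0.433,0.2,0,0,0,1],[-0.824,0.433,0.2,0,0,0,1],[-0.824,0.433,0.2,0,0,0,1],[-0.824,0.433,0.2,0,0,0,1],[-0.824,0.433,0.2,0,0,0,1],[-0.824,0.433,0.2,0,0,0,1],[-0.824,0.433,0.2,0,0,0,1]]]' > /dev/null; done
cat >> h.py <<'E'
def caps(n='wrist',s0=100,zmax=.06):
    c=cap(n);P=cloud(c);x,y,z=[P[...,i] for i in range(3)]
    H,S,V=[cv2.cvtColor(c['img'],cv2.COLOR_BGR2HSV)[...,i] for i in range(3)]
    m=(H>100)&(H<125)&(S>110)&(z<zmax)&(z>-.01)
    k,l,s,cen=cv2.connectedComponentsWithStats(m.astype(np.uint8))
    for i in range(1,k):
        if s[i,4]>s0:
            q=P[l==i]; t=q[q[:,2]>q[:,2].max()-.006]
            print(n,s[i,4],cen[i].round(),'z',np.percentile(q[:,2],[2,98]).round(4),'top rect',fit(P,l==i,np.percentile(q[:,2],95)-.004,1)[0],'all',fit(P,l==i,-1,1)[0])
    return c
E
python3 -c "
from h import *
plan((.6435,-.058,.016)); c=caps(); cv2.imwrite('pics/w10.png',c['img'])"
```

```text
64.9 [ 0.6441 -0.0565  0.1199] [ 1.7997e+02 -3.0000e-02 -1.3103e+02] [ 0.1  0.1 -0.2] 0.0874
shift units, tool axes now: [ 0.07 -0.03  5.2 ]
wrist 1736 [498. 113.] z [0.004  0.0227] top rect [509.9 -32.4  24.8  24.8  17.7] all [510.3 -32.7  25.2  26.   46.1]
wrist 1189 [318. 210.] z [0.0075 0.0228] top rect [644.  -60.4  24.2  24.6  65.8] all [643.9 -60.9  25.   25.5  55.5]
```

```bash
python3 -m pendant '[[[0.14,-0.13,0.8,0,0,0,1],[0,0,0.8,0,0,0,1],[0,0,0.8,0,0,0,1],[0,0,0.8,0,0,0,1],[0,0,0.8,0,0,0,1],[0,0,0.5,0,0,0,1],[0,0,0.25,0,0,0,1],[0,0,0,0,0,0,1]]]' 15
python3 -m pendant '[[[0,0,0,0,0,0,-1],[0,0,0,0,0,0,-1],[0,0,0,0,0,0,-1],[0,0,0,0,0,0,-1],[0,0,0,0,0,0,-1],[0,0,0,0,0,0,-1],[0,0,0,0,0,0,-1],[0,0,0,0,0,0,-1]]]'
python3 -m pendant '[[[0,0,-0.5,0,0,0,-1],[0,0,-1,0,0,0,-1],[0,0,-1,0,0,0,-1],[0,0,-1,0,0,0,-1],[0,0,-1,0,0,0,-1],[0,0,-1,0,0,0,-1],[0,0,-1,0,0,0,-1],[0,0,-1,0,0,0,-1]]]'
python3 -c "
from h import *
plan((.58,.165,.175))"
```

```text
time_s: 65.75
tcp_pos: [0.6436, -0.0617, 0.0247]
eef_rot: [179.9, -0.1, -131.0]
contact_force: [-0.0, 0.0, -1.1]
gripper_width: 0.0878
gripper_force: 0.0
time_s: 66.55
tcp_pos: [0.6438, -0.0619, 0.0253]
eef_rot: [180.0, -0.0, -131.0]
contact_force: [-0.1, 0.4, 0.4]
gripper_width: 0.0292
gripper_force: 0.1
time_s: 67.35
tcp_pos: [0.6438, -0.0619, 0.1771]
eef_rot: [180.0, -0.0, -131.0]
contact_force: [0.2, -0.0, 0.5]
gripper_width: 0.0269
gripper_force: 15.0
67.35 [ 0.6438 -0.0619  0.1771] [ 180.     -0.   -131.03] [ 0.2 -0.   0.5] 0.0269
shift units, tool axes now: [-6.47  9.86  0.1 ]
```

```bash
for i in 1 2; do python3 -m pendant '[[[-0.404,0.616,0,0,0,0,-1],[-0.404,0.616,0,0,0,0,-1],[-0.404,0.616,0,0,0,0,-1],[-0.404,0.616,0,0,0,0,-1],[-0.404,0.616,0,0,0,0,-1],[-0.404,0.616,0,0,0,0,-1],[-0.404,0.616,0,0,0,0,-1],[-0.404,0.616,0,0,0,0,-1]]]' >/dev/null; done
python3 -m pendant '[[[0,0,0.8,0,0,0,-1],[0,0,0.8,0,0,0,-1],[0,0,0.8,0,0,0,-1],[0,0,0.8,0,0,0,-1],[0,0,0.8,0,0,0,-1],[0,0,0.4,0,0,0,-1],[0,0,0,0,0,0,-0.2],[0,0,0,0,0,0,-0.2]]]'
python3 -m pendant '[[[0,0,0,0,0,0,0.1],[0,0,0,0,0,0,0.1],[0,0,0,0,0,0,0.1],[0,0,-1,0,0,0,0.1],[0,0,-1,0,0,0,0.1],[0,0,-1,0,0,0,0.1],[0,0,-1,0,0,0,1],[0,0,-0.5,0,0,0,1]]]'
python3 -c "
from h import *
plan((.51,-.032,.12))"
```

```text
time_s: 69.75
tcp_pos: [0.5803, 0.1654, 0.0878]
eef_rot: [180.0, -0.0, -131.0]
contact_force: [-0.4, 0.1, 1.0]
gripper_width: 0.0341
gripper_force: 0.0
time_s: 70.55
tcp_pos: [0.5808, 0.1653, 0.1796]
eef_rot: [-180.0, 0.1, -131.0]
contact_force: [0.6, 0.2, -0.2]
gripper_width: 0.0591
gripper_force: 0.0
70.55 [0.5808 0.1653 0.1796] [-1.7997e+02  1.3000e-01 -1.3102e+02] [ 0.6  0.2 -0.2] 0.0591
shift units, tool axes now: [ 9.77 -3.8   2.96]
```

```bash
for i in 1 2; do python3 -m pendant '[[[0.61,-0.237,0.18,0,0,0,1],[0.61,-0.237,0.18,0,0,0,1],[0.61,-0.237,0.18,0,0,0,1],[0.61,-0.237,0.18,0,0,0,1],[0.61,-0.237,0.18,0,0,0,1],[0.61,-0.237,0.18,0,0,0,1],[0.61,-0.237,0.18,0,0,0,1],[0.61,-0.237,0.18,0,0,0,1]]]' > /dev/null; done
python3 -c "
from h import *
c=caps(); plan((.51,-.032,.025));caps('top',6)"
```

```text
wrist 1192 [322. 215.] z [0.0073 0.0228] top rect [508.8 -32.3  24.5  24.4  49.3] all [508.7 -33.   25.7  25.4  50. ]
72.2 [ 0.5074 -0.0342  0.1188] [ 1.7991e+02 -1.0000e-01 -1.3107e+02] [-1.3 -2.2 -0.4] 0.0875
shift units, tool axes now: [-0.18 -0.03  4.69]
top 100 [243. 166.] z [0.0093 0.0391] top rect [658.2 318.7  36.3  20.2  29.5] all [652.4 321.4  52.8  21.5   3.2]
top 59 [257. 185.] z [0.0188 0.0378] top rect [587.3 273.4  32.   16.   21.7] all [587.  273.9  32.5  21.3  27.1]
top 26 [352. 210.] z [0.0169 0.0283] top rect [506.1 -29.3  14.   10.4  70.3] all [504.8 -28.6  20.1  12.6  68.1]
```

```bash
python3 -m pendant '[[[-0.12,0,0.8,0,0,0,1],[0,0,0.8,0,0,0,1],[0,0,0.8,0,0,0,1],[0,0,0.8,0,0,0,1],[0,0,0.8,0,0,0,1],[0,0,0.5,0,0,0,1],[0,0,0.2,0,0,0,1],[0,0,0,0,0,0,-1]]]' 15
python3 -m pendant '[[[0,0,0,0,0,0,-1],[0,0,0,0,0,0,-1],[0,0,0,0,0,0,-1],[0,0,0,0,0,0,-1],[0,0,0,0,0,0,-1],[0,0,0,0,0,0,-1],[0,0,0,0,0,0,-1],[0,0,0,0,0,0,-1]]]'
python3 -m pendant '[[[0,0,-0.5,0,0,0,-1],[0,0,-1,0,0,0,-1],[0,0,-1,0,0,0,-1],[0,0,-1,0,0,0,-1],[0,0,-1,0,0,0,-1],[0,0,-1,0,0,0,-1],[0,0,-1,0,0,0,-1],[0,0,-1,0,0,0,-1]]]'
python3 -c "
from h import *
plan((.58,.19,.175))"
```

```text
time_s: 73.05
tcp_pos: [0.5106, -0.0302, 0.0255]
eef_rot: [180.0, -0.1, -131.0]
contact_force: [-0.8, -0.9, 0.8]
gripper_width: 0.0841
gripper_force: 0.0
time_s: 73.85
tcp_pos: [0.5106, -0.0302, 0.0258]
eef_rot: [180.0, -0.0, -131.0]
contact_force: [-0.3, -0.2, 0.8]
gripper_width: 0.0273
gripper_force: 15.0
time_s: 74.65
tcp_pos: [0.5105, -0.0303, 0.1774]
eef_rot: [180.0, 0.0, -131.0]
contact_force: [-0.5, 0.2, 0.2]
gripper_width: 0.0275
gripper_force: 15.0
74.65 [ 0.5105 -0.0303  0.1774] [ 179.99    0.   -131.03] [-0.5  0.2  0.2] 0.0275
shift units, tool axes now: [-10.59   4.61   0.12]
```

```bash
for i in 1 2; do python3 -m pendant '[[[-0.52,0.164,0,0,0,0,-1],[-0.52,0.164,0,0,0,0,-1],[-0.52,0.164,0,0,0,0,-1],[-0.52,0.164,0,0,0,0,-1],[-0.52,0.164,0,0,0,0,-1],[-0.52,0.164,0,0,0,0,-1],[-0.52,0.164,0,0,0,0,-1],[-0.52,0.164,0,0,0,0,-1]]]' >/dev/null; done
python3 -m pendant '[[[0,0,0.8,0,0,0,-1],[0,0,0.8,0,0,0,-1],[0,0,0.8,0,0,0,-1],[0,0,0.8,0,0,0,-1],[0,0,0.8,0,0,0,-1],[0,0,0.4,0,0,0,-1],[0,0,0,0,0,0,-0.2],[0,0,0,0,0,0,-0.2]]]'
python3 -m pendant '[[[0,0,0,0,0,0,0.1],[0,0,0,0,0,0,0.1],[0,0,0,0,0,0,0.1],[0,0,-1,0,0,0,0.1],[0,0,-1,0,0,0,0.1],[0,0,-1,0,0,0,0.1],[0,0,-1,0,0,0,0.1],[0,0,-1,0,0,0,0.1]]]'
for i in 1; do python3 -m pendant '[[[0,0,-1,0,0,0,0.1],[0,0,-1,0,0,0,0.1],[0,0,-1,0,0,0,0.1],[0,0,-1,0,0,0,0.1],[0,0,-1,0,0,0,0.1],[0,0,-1,0,0,0,0.1],[0,0,-1,0,0,0,0.1],[0,0,-1,0,0,0,1]]]'; done
python3 -m pendant '[[[0,0,-0.9,0,0,1,1],[0,0,-0.9,0,0,1,1],[0,0,-0.9,0,0,1,1],[0,0,0,0,0,1,1],[0,0,0,0,0,1,1],[0,0,0,0,0,1,1],[0,0,0,0,0,1,1],[0,0,0,0,0,1,1]]]'
python3 -m pendant '[[[0,0,0,0,0,1,1],[0,0,0,0,0,1,1],[0,0,0,0,0,1,1],[0,0,0,0,0,1,1],[0,0,0,0,0,0,1],[0,0,0,0,0,0,1],[0,0,0,0,0,0,1],[0,0,0,0,0,0,1]]]'
python3 -c "
from h import *
plan((.6939,.2211,.39),(180,0,-179))
c=caps('wrist',100)
cv2.imwrite('pics/w11.png',c['img'])
c=caps('top',6)
cv2.imwrite('pics/top11.png',cv2.resize(c['img'][100:240,200:500],(750,350)))
c=cap('scene');P=cloud(c)
H,S,V=[cv2.cvtColor(c['img'],cv2.COLOR_BGR2HSV)[...,i] for i in range(3)]
m=(H>45)&(H<85)&(S>110)&(P[...,2]>.13)&(P[...,2]<.33)
q=P[m];print(len(q),q.mean(0),np.linalg.svd(q-q.mean(0),full_matrices=False)[2][2])"
```

```text
time_s: 77.05
tcp_pos: [0.5807, 0.1301, 0.0882]
eef_rot: [180.0, -0.0, -131.0]
contact_force: [0.8, -1.1, 0.4]
gripper_width: 0.034
gripper_force: 0.0
time_s: 77.85
tcp_pos: [0.5804, 0.1297, 0.1889]
eef_rot: [180.0, 0.0, -131.0]
contact_force: [0.8, 0.2, 0.1]
gripper_width: 0.0487
gripper_force: 0.0
time_s: 78.65
tcp_pos: [0.5803, 0.1296, 0.349]
eef_rot: [180.0, 0.0, -131.0]
contact_force: [0.1, 0.5, 0.1]
gripper_width: 0.0522
gripper_force: 0.0
time_s: 79.45
tcp_pos: [0.5804, 0.1296, 0.402]
eef_rot: [180.0, -0.0, -163.2]
contact_force: [0.3, 0.1, -0.4]
gripper_width: 0.0874
gripper_force: 0.0
time_s: 80.25
tcp_pos: [0.5805, 0.1298, 0.4018]
eef_rot: [-180.0, -0.0, -179.0]
contact_force: [-0.3, -0.4, -0.3]
gripper_width: 0.0877
gripper_force: 0.0
80.25 [0.5805 0.1298 0.4018] [-1.8000e+02 -4.0000e-02 -1.7898e+02] [-0.3 -0.4 -0.3] 0.0877
shift units, tool axes now: [-5.75  4.46  0.59]
turn units: [-0.   -0.01  0.01]
shift units after turn: [-5.75  4.47  0.59]
wrist 296 [431. 121.] z [0.0207 0.033 ] top rect [522.4 285.1  20.   21.4  73.7] all [522.2 284.4  25.6  21.5  72.7]
wrist 604 [4
[... 416 characters left out ...]
.2] all [652.3 320.7  56.1  26.8   6.8]
top 100 [243. 166.] z [0.0082 0.0385] top rect [654.1 321.8  47.   19.    1.4] all [651.9 321.6  52.1  21.2   6.4]
top 91 [258. 187.] z [0.0167 0.0397] top rect [579.6 269.1  45.4  20.6  39.1] all [580.  270.3  47.6  23.   39.1]
top 46 [290. 187.] z [0.0212 0.0369] top rect [579.5 172.4  12.   19.7  80.1] all [579.6 166.2  21.9  21.2  40. ]
top 49 [302. 189.] z [0.0175 0.0361] top rect [574.  130.2  12.7  15.5  89. ] all [574.  129.9  23.7  21.4  28.1]
top 26 [253. 205.] z [0.0261 0.0402] top rect [524.2 284.7   9.7  17.   17.4] all [525.2 284.7  21.7  11.1  89.8]
1380 [0.69533432 0.19477581 0.17982187] [ 9.99875030e-01  1.57957005e-02 -6.48895643e-04]
```

View pics/w11.png

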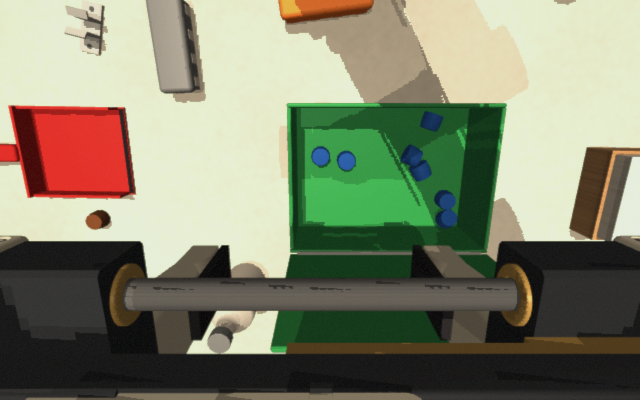

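All seven caps are in the caddy (two at (320-346,158), five at (412-447,120-218)) and the pan is flat and empty. Now the lid.

```bash
python3 -m pendant '[[[-0.713,0.57,0,0,0,0,1],[-0.713,0.57,0,0,0,0,1],[-0.713,0.57,0,0,0,0,1],[-0.713,0.57,0,0,0,0,1],[-0.713,0.57,0,0,0,0,1],[-0.713,0.57,0,0,0,0,1],[-0.713,0.57,0,0,0,0,1],[-0.713,0.57,0,0,0,0,1]]]'
python3 -m pendant '[[[0,0,0.7,0,0,0,1],[0,0,0.7,0,0,0,1],[0,0,0.7,0,0,0,1],[0,0,0.7,0,0,0,1],[0,0,0.6,0,0,0,1],[0,0,0.33,0,0,0,1],[0,0,0,0,0,0,1],[0,0,0,0,0,0,-1]]]' 20
python3 -m pendant '[[[0,0,0,0,0,0,-1],[0,0,0,0,0,0,-1],[0,0,0,0,0,0,-1],[0,0,0,0,0,0,-1],[0,0,0,0,0,0,-1],[0,0,0,0,0,0,-1],[0,0,0,0,0,0,-1],[0,0,0,0,0,0,-1]]]'
```

```text
time_s: 81.2
tcp_pos: [0.6936, 0.2234, 0.4015]
eef_rot: [-180.0, -0.0, -179.0]
contact_force: [0.3, 0.2, -0.0]
gripper_width: 0.0876
gripper_force: 0.0
time_s: 82.0
tcp_pos: [0.6931, 0.2229, 0.3276]
eef_rot: [180.0, 0.0, -179.0]
contact_force: [0.0, -0.0, -0.2]
gripper_width: 0.0838
gripper_force: 0.0
time_s: 82.8
tcp_pos: [0.6929, 0.2213, 0.327]
eef_rot: [-179.9, -0.1, -179.1]
contact_force: [0.4, -4.9, 0.1]
gripper_width: 0.0358
gripper_force: 20.0
```

```bash
python3 -m pendant '[[[0.54,-0.05,0,0,0,0,-1],[0.54,0,0.03,0,0,0,-1],[0.54,0,0.05,0,0,0,-1],[0.53,0,0.08,0,0,0,-1],[0.53,0,0.1,0,0,0,-1],[0.52,0,0.13,0,0,0,-1],[0.52,0,0.16,0,0,0,-1],[0.51,0,0.18,0,0,0,-1]]]'
python3 -m pendant '[[[0.5,0,0.21,0,0,0,-1],[0.49,0,0.23,0,0,0,-1],[0.47,0,0.25,0,0,0,-1],[0.46,0,0.28,0,0,0,-1],[0.45,0,0.3,0,0,0,-1],[0.43,0,0.32,0,0,0,-1],[0.42,0,0.34,0,0,0,-1],[0.4,0,0.36,0,0,0,-1]]]'
python3 -m pendant '[[[0,0,0,0,0,0,-1],[0,0,0,0,0,0,-1],[0,0,0,0,0,0,1],[0,0,0,0,0,0,1],[0,0,0,0,0,0,1],[0,0,0,0,0,0,1],[0,0,0,0,0,0,1],[0,0,0,0,0,0,1]]]'
python3 -m pendant '[[[0.3,0,-0.7,0,0,0,1],[0.3,0,-0.7,0,0,0,1],[0.3,0,-0.7,0,0,0,1],[0.3,0,-0.7,0,0,0,1],[0.3,0,-0.7,0,0,0,1],[0.3,0,-0.7,0,0,0,1],[0.3,0,-0.7,0,0,0,1],[0.3,0,-0.7,0,0,0,1]]]'
python3 -c "
from h import *
st()
for n in('wrist','scene'):
  c=cap(n);P=cloud(c);cv2.imwrite('pics/%s12.png'%n,c['img'])
  H,S,V=[cv2.cvtColor(c['img'],cv2.COLOR_BGR2HSV)[...,i] for i in range(3)]
  m=(H>45)&(H<85)&(S>110)&(P[...,2]>.13)&(P[...,2]<.33)
  q=P[m];nn=np.linalg.svd(q-q.mean(0),full_matrices=False)[2][2];print(len(q),q.mean(0),nn,np.degrees(np.arctan2(abs(nn[0]),abs(nn[2]))))"
```

```text
time_s: 83.6
tcp_pos: [0.6072, 0.2198, 0.3121]
eef_rot: [-179.9, -0.1, -179.0]
contact_force: [4.1, -4.3, -4.5]
gripper_width: 0.0357
gripper_force: 20.0
time_s: 84.4
tcp_pos: [0.5351, 0.2187, 0.2667]
eef_rot: [-180.0, -0.0, -179.0]
contact_force: [5.2, -5.5, -2.2]
gripper_width: 0.0357
gripper_force: 20.0
time_s: 85.2
tcp_pos: [0.536, 0.2194, 0.2668]
eef_rot: [180.0, -0.0, -179.0]
contact_force: [0.5, -0.3, 0.8]
gripper_width: 0.0781
gripper_force: 0.0
time_s: 86.0
tcp_pos: [0.4875, 0.2184, 0.3801]
eef_rot: [180.0, -0.0, -179.0]
contact_force: [-0.3, 1.0, 0.3]
gripper_width: 0.0876
gripper_force: 0.0
86.0 [0.4875 0.2184 0.3801] [ 1.8000e+02 -3.0000e-02 -1.7903e+02] [-0.3  1.   0.3] 0.0876
2804 [0.64549434 0.21996011 0.15766605] [0.69404208 0.01087559 0.71985228] 43.95419950297608
5202 [0.61619203 0.20975121 0.18629759] [-0.70626845 -0.01175424 -0.70784653] 44.93606087912797
```

View pics/scene12.png

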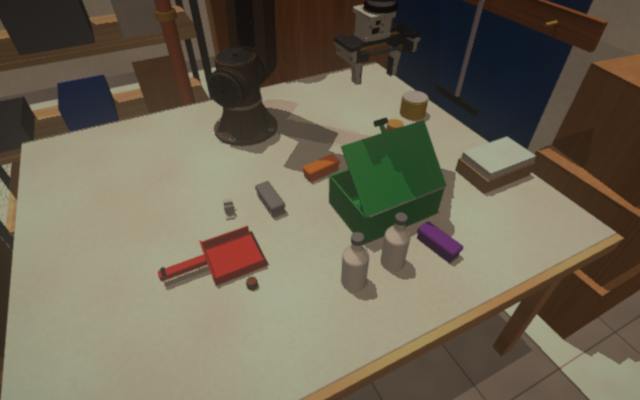

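The lid stands at about 45° at (395,170). The pan is empty and flat at (235,255), no caps are left on the shelf, and the bottles (355,265) and (396,245) and the jar are untouched.

```bash
python3 -c "
from plant import r
print(r.close_job())"
```

```text
the job is handed in; nothing more can be done
None
```

The job is finished and handed in: the brush and clip are on the shelf, all seven blue caps are in the caddy, the empty dustpan lies flat on the shelf, the lid is at about 45°, and both bottles and the jar are still standing where they were; it took about 86 s of the 210 s allowed.

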